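Gauge the dosing nozzles and make up the nozzle bank

TASK

The filling machine's dosing nozzles on the grey mat look alike but have two socket bores: try them one by one on the stepped gauge pin (a narrow one stops on the step, a wide one goes right down to the gauge's foot) and put each away before you try the next. Narrow ones stand upright on the outlets of the nozzle bank, fully down (any outlets; spare ones stay empty), wide ones go into the steel pan. When all are sorted, lower the holed retaining plate over the bank's two locating pins until it lies flush on the end blocks; leave the label roll, the timer and the ribbon spool where they are.

Things in the scene. Friction and masses are not known exactly. Their poses are not given: they have to be found in the camera images.
- nozzle_a: white plastic dosing nozzle, up to five alike (absent: None). Skirt 38 mm dia., 34 mm high; straight neck 18 mm dia. from 34 to 59 mm; cone to 11 mm at the top, 68 mm; 60 g. A 31 mm deep socket opens below, bore 20.5 mm (narrow) or 26 mm (wide): not visible while it stands, and the name does not tell. Origin: centre of the underside, z up; starts standing on the mat.
- nozzle_b: white plastic dosing nozzle, up to five alike (absent: None). Skirt 38 mm dia., 34 mm high; straight neck 18 mm dia. from 34 to 59 mm; cone to 11 mm at the top, 68 mm; 60 g. A 31 mm deep socket opens below, bore 20.5 mm (narrow) or 26 mm (wide): not visible while it stands, and the name does not tell. Origin: centre of the underside, z up; starts standing on the mat.
- nozzle_c: white plastic dosing nozzle, up to five alike (absent: None). Skirt 38 mm dia., 34 mm high; straight neck 18 mm dia. from 34 to 59 mm; cone to 11 mm at the top, 68 mm; 60 g. A 31 mm deep socket opens below, bore 20.5 mm (narrow) or 26 mm (wide): not visible while it stands, and the name does not tell. Origin: centre of the underside, z up; starts standing on the mat.
- nozzle_d: white plastic dosing nozzle, up to five alike (absent: None). Skirt 38 mm dia., 34 mm high; straight neck 18 mm dia. from 34 to 59 mm; cone to 11 mm at the top, 68 mm; 60 g. A 31 mm deep socket opens below, bore 20.5 mm (narrow) or 26 mm (wide): not visible while it stands, and the name does not tell. Origin: centre of the underside, z up; starts standing on the mat.
- nozzle_e: white plastic dosing nozzle, up to five alike (absent: None). Skirt 38 mm dia., 34 mm high; straight neck 18 mm dia. from 34 to 59 mm; cone to 11 mm at the top, 68 mm; 60 g. A 31 mm deep socket opens below, bore 20.5 mm (narrow) or 26 mm (wide): not visible while it stands, and the name does not tell. Origin: centre of the underside, z up; starts standing on the mat.
- gauge: stepped plug gauge, fixed: dark foot 62 mm dia., 12 mm high; step 23 mm dia. up to 22 mm, bevelled to 20 mm at 23.5 mm; pin 17.5 mm dia. up to 34 mm, then a cone to 9 mm at the top, 40 mm. Origin: on the pin's axis, under the foot, z up. A narrow nozzle set on it stops with its underside about 23 mm above the table, a wide one at 12 mm.
- bank: nozzle bank, fixed: aluminium block 190 (x) by 60 (y) by 16 mm, three outlets in a row along x on top; at each end a block 22 mm long with its top 52 mm above the table, which carries a locating pin. A feed stub sticks out 16 mm at the -x end. Origin: centre of the underside, z up. A nozzle fully down on an outlet has its underside 16 mm, its skirt top 50 mm above the table.
- pin_0 (a point): locating pin at the -x end of the bank, steel, 9 mm dia., 18 mm high from the end block's top, the last 5 mm tapering to 4 mm; the point lies on its axis at the end block's top, 82 mm from the bank's centre
- pin_1 (a point): locating pin at the +x end of the bank, steel, 9 mm dia., 18 mm high from the end block's top, the last 5 mm tapering to 4 mm; the point lies on its axis at the end block's top, 82 mm from the bank's centre
- outlet_0 (a point): first (-x end), outlet of the bank: a steel spigot 15 mm diameter, 12 mm high with a conical tip, in a dark ring 41 mm across; the point lies on its axis at the block's top, 16 mm above the table, axes as the bank's. Narrow nozzles fit loosely over it.
- outlet_1 (a point): middle outlet of the bank: a steel spigot 15 mm diameter, 12 mm high with a conical tip, in a dark ring 41 mm across; the point lies on its axis at the block's top, 16 mm above the table, axes as the bank's. Narrow nozzles fit loosely over it.
- outlet_2 (a point): last (+x end) outlet of the bank: a steel spigot 15 mm diameter, 12 mm high with a conical tip, in a dark ring 41 mm across; the point lies on its axis at the block's top, 16 mm above the table, axes as the bank's. Narrow nozzles fit loosely over it.
- plate: loose steel retaining plate 190 (x) by 60 (y) by 6 mm, about 0.35 kg, bow handle on top, lies flat. Through holes on its centre line: 28 mm at x = -46, 0, 46 mm (nozzle necks), 12.5 mm at x = -82, 82 mm (locating pins); same either way round. Origin: centre of the underside, x lengthwise, z up; when flush it lies over the bank's origin, 52 mm above the table.
- plate_grip (a point): middle of the plate's handle: a round black grip 13 mm diameter, 34 mm long, along the plate's x, its axis 60 mm above the plate's underside; the legs stand at x = -23 and 23 mm, free room under it
- pan: loose shallow rectangular steel food pan, 178 mm (x) by 108 mm (y), 38 mm high over its rolled rim, 2.5 mm walls and floor, inside 173 by 103 mm. Origin: centre of the underside, z up.
- mat: thin grey mat 190 (x) by 130 (y) by 2 mm, fixed on the table, where the nozzles stand at the start. Origin: centre of the underside.
- label_roll: loose label roll 79 mm across, 36 mm high, a bystander; origin at the centre of its underside
- timer: loose kitchen timer 66 mm across, 49 mm high, a bystander; origin at the centre of its underside
- spool: loose ribbon spool 69 mm across, 15 mm high, a bystander; origin at the centre of its underside

How it is judged (in metres and radians):
On the way, in this order (a step that is already met when the one before it is completed fails the run):
1. a first nozzle is set down on the gauge pin (((horizontal distance between nozzle_a and gauge below 0.006 m and z of nozzle_a in the frame of gauge below 0.027 m and angle between nozzle_a's own z axis and vertical below 0.15 rad) or (horizontal distance between nozzle_b and gauge below 0.006 m and z of nozzle_b in the frame of gauge below 0.027 m and angle between nozzle_b's own z axis and vertical below 0.15 rad) or (horizontal distance between nozzle_c and gauge below 0.006 m and z of nozzle_c in the frame of gauge below 0.027 m and angle between nozzle_c's own z axis and vertical below 0.15 rad) or (horizontal distance between nozzle_d and gauge below 0.006 m and z of nozzle_d in the frame of gauge below 0.027 m and angle between nozzle_d's own z axis and vertical below 0.15 rad) or (horizontal distance between nozzle_e and gauge below 0.006 m and z of nozzle_e in the frame of gauge below 0.027 m and angle between nozzle_e's own z axis and vertical below 0.15 rad))), for 0.2 s.
2. a nozzle is on the gauge pin while another is already where it belongs (((horizontal distance between nozzle_a and gauge below 0.006 m and z of nozzle_a in the frame of gauge below 0.027 m and angle between nozzle_a's own z axis and vertical below 0.15 rad) or (horizontal distance between nozzle_b and gauge below 0.006 m and z of nozzle_b in the frame of gauge below 0.027 m and angle between nozzle_b's own z axis and vertical below 0.15 rad) or (horizontal distance between nozzle_c and gauge below 0.006 m and z of nozzle_c in the frame of gauge below 0.027 m and angle between nozzle_c's own z axis and vertical below 0.15 rad) or (horizontal distance between nozzle_d and gauge below 0.006 m and z of nozzle_d in the frame of gauge below 0.027 m and angle between nozzle_d's own z axis and vertical below 0.15 rad) or (horizontal distance between nozzle_e and gauge below 0.006 m and z of nozzle_e in the frame of gauge below 0.027 m and angle between nozzle_e's own z axis and vertical below 0.15 rad)) and (((horizontal distance between nozzle_a and outlet_0 below 0.006 m or horizontal distance between nozzle_a and outlet_1 below 0.006 m or horizontal distance between nozzle_a and outlet_2 below 0.006 m) and z of nozzle_a in the frame of bank below 0.019 m and angle between nozzle_a's own z axis and vertical below 0.1 rad) or (x of nozzle_b in the frame of pan between -0.085 and 0.085 m and y of nozzle_b in the frame of pan between -0.05 and 0.05 m and z of nozzle_b in the frame of pan below 0.03 m) or ((horizontal distance between nozzle_c and outlet_0 below 0.006 m or horizontal distance between nozzle_c and outlet_1 below 0.006 m or horizontal distance between nozzle_c and outlet_2 below 0.006 m) and z of nozzle_c in the frame of bank below 0.019 m and angle between nozzle_c's own z axis and vertical below 0.1 rad) or ((horizontal distance between nozzle_d and outlet_0 below 0.006 m or horizontal distance between nozzle_d and outlet_1 below 0.006 m or horizontal distance between nozzle_d and outlet_2 below 0.006 m) and z of nozzle_d in the frame of bank below 0.019 m and angle between nozzle_d's own z axis and vertical below 0.1 rad) or (x of nozzle_e in the frame of pan between -0.085 and 0.085 m and y of nozzle_e in the frame of pan between -0.05 and 0.05 m and z of nozzle_e in the frame of pan below 0.03 m))), for 0.2 s.
3. the last nozzle is on the gauge pin, all the others where they belong (((horizontal distance between nozzle_a and gauge below 0.006 m and z of nozzle_a in the frame of gauge below 0.027 m and angle between nozzle_a's own z axis and vertical below 0.15 rad) or (horizontal distance between nozzle_b and gauge below 0.006 m and z of nozzle_b in the frame of gauge below 0.027 m and angle between nozzle_b's own z axis and vertical below 0.15 rad) or (horizontal distance between nozzle_c and gauge below 0.006 m and z of nozzle_c in the frame of gauge below 0.027 m and angle between nozzle_c's own z axis and vertical below 0.15 rad) or (horizontal distance between nozzle_d and gauge below 0.006 m and z of nozzle_d in the frame of gauge below 0.027 m and angle between nozzle_d's own z axis and vertical below 0.15 rad) or (horizontal distance between nozzle_e and gauge below 0.006 m and z of nozzle_e in the frame of gauge below 0.027 m and angle between nozzle_e's own z axis and vertical below 0.15 rad)) and (((horizontal distance between nozzle_a and outlet_0 below 0.006 m or horizontal distance between nozzle_a and outlet_1 below 0.006 m or horizontal distance between nozzle_a and outlet_2 below 0.006 m) and z of nozzle_a in the frame of bank below 0.019 m and angle between nozzle_a's own z axis and vertical below 0.1 rad) or (horizontal distance between nozzle_a and gauge below 0.006 m and z of nozzle_a in the frame of gauge below 0.027 m and angle between nozzle_a's own z axis and vertical below 0.15 rad)) and ((x of nozzle_b in the frame of pan between -0.085 and 0.085 m and y of nozzle_b in the frame of pan between -0.05 and 0.05 m and z of nozzle_b in the frame of pan below 0.03 m) or (horizontal distance between nozzle_b and gauge below 0.006 m and z of nozzle_b in the frame of gauge below 0.027 m and angle between nozzle_b's own z axis and vertical below 0.15 rad)) and (((horizontal distance between nozzle_c and outlet_0 below 0.006 m or horizontal distance between nozzle_c and outlet_1 below 0.006 m or horizontal distance between nozzle_c and outlet_2 below 0.006 m) and z of nozzle_c in the frame of bank below 0.019 m and angle between nozzle_c's own z axis and vertical below 0.1 rad) or (horizontal distance between nozzle_c and gauge below 0.006 m and z of nozzle_c in the frame of gauge below 0.027 m and angle between nozzle_c's own z axis and vertical below 0.15 rad)) and (((horizontal distance between nozzle_d and outlet_0 below 0.006 m or horizontal distance between nozzle_d and outlet_1 below 0.006 m or horizontal distance between nozzle_d and outlet_2 below 0.006 m) and z of nozzle_d in the frame of bank below 0.019 m and angle between nozzle_d's own z axis and vertical below 0.1 rad) or (horizontal distance between nozzle_d and gauge below 0.006 m and z of nozzle_d in the frame of gauge below 0.027 m and angle between nozzle_d's own z axis and vertical below 0.15 rad)) and ((x of nozzle_e in the frame of pan between -0.085 and 0.085 m and y of nozzle_e in the frame of pan between -0.05 and 0.05 m and z of nozzle_e in the frame of pan below 0.03 m) or (horizontal distance between nozzle_e and gauge below 0.006 m and z of nozzle_e in the frame of gauge below 0.027 m and angle between nozzle_e's own z axis and vertical below 0.15 rad))), for 0.2 s.
4. all nozzles are where they belong and the plate is not yet on ((horizontal distance between nozzle_a and outlet_0 below 0.006 m or horizontal distance between nozzle_a and outlet_1 below 0.006 m or horizontal distance between nozzle_a and outlet_2 below 0.006 m) and z of each of nozzle_a, nozzle_c, nozzle_d in the frame of bank below 0.019 m and angle between each of nozzle_a, nozzle_c, nozzle_d's own z axis and vertical below 0.1 rad and x of nozzle_b in the frame of pan between -0.085 and 0.085 m and y of nozzle_b in the frame of pan between -0.05 and 0.05 m and z of each of nozzle_b, nozzle_e in the frame of pan below 0.03 m and (horizontal distance between nozzle_c and outlet_0 below 0.006 m or horizontal distance between nozzle_c and outlet_1 below 0.006 m or horizontal distance between nozzle_c and outlet_2 below 0.006 m) and (horizontal distance between nozzle_d and outlet_0 below 0.006 m or horizontal distance between nozzle_d and outlet_1 below 0.006 m or horizontal distance between nozzle_d and outlet_2 below 0.006 m) and x of nozzle_e in the frame of pan between -0.085 and 0.085 m and y of nozzle_e in the frame of pan between -0.05 and 0.05 m and not (horizontal distance between plate and bank below 0.005 m and z of plate in the frame of bank between 0.05 and 0.0545 m and angle between the x axis of plate and the x axis of bank, either way round below 0.06 rad and angle between the z axis of plate and the z axis of bank, either way round below 0.03 rad)), for 0.2 s.
At the end, for the whole second after the job is handed in: Narrow nozzles upright on outlets (within 6 mm of the axis, at most 3 mm above the block, tilt < 0.1 rad); wide ones in the level pan; plate on the end blocks over both pins (within 5 mm of the bank's centre, underside 50 to 54.5 mm high, level within 0.03, in line within 0.06 rad); all at rest ((horizontal distance between nozzle_a and outlet_0 below 0.006 m or horizontal distance between nozzle_a and outlet_1 below 0.006 m or horizontal distance between nozzle_a and outlet_2 below 0.006 m) and z of each of nozzle_a, nozzle_c, nozzle_d in the frame of bank below 0.019 m and angle between each of nozzle_a, nozzle_c, nozzle_d, pan's own z axis and vertical below 0.1 rad and (horizontal distance between nozzle_c and outlet_0 below 0.006 m or horizontal distance between nozzle_c and outlet_1 below 0.006 m or horizontal distance between nozzle_c and outlet_2 below 0.006 m) and (horizontal distance between nozzle_d and outlet_0 below 0.006 m or horizontal distance between nozzle_d and outlet_1 below 0.006 m or horizontal distance between nozzle_d and outlet_2 below 0.006 m) and x of nozzle_b in the frame of pan between -0.085 and 0.085 m and y of nozzle_b in the frame of pan between -0.05 and 0.05 m and z of each of nozzle_b, nozzle_e in the frame of pan below 0.03 m and x of nozzle_e in the frame of pan between -0.085 and 0.085 m and y of nozzle_e in the frame of pan between -0.05 and 0.05 m and horizontal distance between plate and bank below 0.005 m and z of plate in the frame of bank between 0.05 and 0.0545 m and angle between the x axis of plate and the x axis of bank, either way round below 0.06 rad and angle between the z axis of plate and the z axis of bank, either way round below 0.03 rad and linear speed of each of nozzle_a, nozzle_b, nozzle_c, nozzle_d, nozzle_e, plate, pan below 0.02 m/s); the robot touches nothing.
It fails at once if the label roll, the timer or the ribbon spool is moved more than 3 cm (distance of any of label_roll, timer, spool from where it was at the start of the episode above 0.03 m).
Of nozzle_a, nozzle_b, nozzle_c, nozzle_d, nozzle_e only 4 to 5 are there at a start; the rules pass over those that are not, and their reading is None.
At some moment in a run one of plate may be knocked a few centimetres aside while the robot is not near it.
It also fails if it takes over 210 s, if anything falls off the work surface, if the arm or the gripper's body presses on something with over 40 N, if the wrist force passes 120 N, or if a joint passes its speed limit or range.

ROBOT

A 6-joint arm with a two-finger parallel gripper is mounted at the origin on the work surface; the furniture and walls round the work are solid. World frame = base frame: x ahead of the robot, y to its left, z up, the work surface at z = 0. Lengths are in mm, angles in rad, forces in N, time in s.
With the tool pointing down it reaches from about 350 to 775 mm from the base axis. Payload 7.3 kg.
Tool frame: the origin (TCP) lies midway between the tips of the shut fingers; the grasp point (between the pads) lies 19 mm behind it; x points along the fingers, z is the direction in which the jaws open and shut, and the axes are right-handed (so a half turn about x gives the same grasp; the last joint's range is limited). The gripper opens to 92 mm and grips with 3 to 60 N. Pads are 19 mm wide; open, the fingers measure 130 mm over their backs; the gripper's body (75 mm by 190 mm) begins 47 mm behind the grasp point.
Start: joints at [0.957, 0.342, 1.524, -0, 1.275, -0.146], TCP at [236.724, 468.622, 226.741] pointing down, gripper open.
Joint ranges: [-2.53, 2.53], [-0.77, 2.02], [0.04, 2.7], [-1, 4.14], [0.28, 2.66], [-3.11, 3.11]. Speed limits (rad/s): [2.57, 2.57, 3.14, 3.14, 3.14, 3.14].

INTERFACE

Orientations are given as a unit quaternion [x, y, z, w].
In Python, from workcell import readout, cams, finish_job gives the robot as it stands.
- The arm moves only by the tool step_arm, never from a script. Its arguments are lists of equal length, an entry for each row: "xyz": the shift along the tool's x, y, z each as a share of 100 cm, from -1 to 1, a list of three; "rotation": the turn, a rotation vector about the tool's x, y, z each as a share of 45 degrees, from -1 to 1, a list of three; "gripper": the gripper's target within -1 to 1 (fully open at 1, half-way at 0, shut at -1). In form: {"xyz": [[x, y, z], ...], "rotation": [[rx, ry, rz], ...], "gripper": [gripper, ...]}. A call has 1 to 20 rows; each row is the pose to reach, as a shift and turn from the pose measured when the call began, along the tool's axes at that moment; what a row does not reach only later rows make up. A row lasts 1/8 s, in which the tool goes at most 62.5 mm and 10.7 degrees, less where a joint would pass 70% of its speed; a pose out of reach is approached as far as the arm can. A call with a number of a shift or a turn outside -1 to 1 is refused whole. A call with a gripper value outside its range is refused whole. The fingers move at their own pace and stop on an object; "newtons" is the grip in N (left out, the last holds). Time passes only in rows, so rows that repeat a pose let the fingers close. It gives the time, the measured TCP pose, the force and the opening at its end, in the units of the state.
- readout.observe(): the state, without advancing time (a new reading comes with each control period).
- cams.camera(name): name is "scene" or "top" or "wrist"; returns (picture, depth): 480x640x3 uint8, red, green, blue; 480x640 float32, mm along the optical axis (not along the pixel's ray), 0 where there is no reading.
- cams.get_calibration(name): a dict with "fx", "fy", "cx", "cy" (pixels), "R" (3x3) and "t" (3): a world point X has camera coordinates R X + t; the wrist camera has in their place "tool_from_camera" (4x4, takes a point from camera to tool coordinates, whose origin is the TCP and whose axes are the tool frame's). Camera axes: x right, y down, z forward; pixel columns grow to the right and rows downward; lengths in mm; the calibration is good to about 2 mm. A picture is of the moment at which its call begins: read the wrist's pose just before it. get_calibration takes no time and is no camera call.
- finish_job(): hands the job in, once; it reports no verdict.
The state is a dict: "clock": time; "joints": joint angles; "qd": joint speeds; "joint_torque": joint torques, N m; "position": TCP position; "eef_rot": TCP orientation; "wrist_force": force on the tool from outside, world axes, zero at the start; "wrist_torque": the same for the moment, N m; "opening": finger opening in mm.
Only numpy, scipy, OpenCV 4.12 (cv2) and the standard library are available. Lean on these libraries where they do the work, as an engineer would, in place of code of your own. Each camera call takes 0.05 s, during which the arm holds its last target.

## Working session

There is one attempt and no reset: what is moved stays moved. The work goes in short steps, Python scripts to look and compute and a tool call to move; the robot and the scene stay as the last step left them, time stands still between calls to the robot, and variables do not carry over. Pictures are saved under pics/ and viewed, and the job is handed in when it is done.

Besides the shell and the picture viewer there is one more tool, called as a command line: name --argument value ..., lists and objects as JSON in quotes. step_arm: Moves the arm, as the interface text tells. Its arguments: {"type":"object","properties":{"xyz":{"type":"array","items":{"type":"array","items":{"type":"number"}}},"rotation":{"type":"array","items":{"type":"array","items":{"type":"number"}}},"gripper":{"type":"array","items":{"type":"number"}},"newtons":{"type":"number"}},"required":["xyz","rotation","gripper"]}

```bash
mkdir -p pics; ls; python3 - <<'E'
from workcell import readout, cams
import cv2
print(readout.observe())
for n in ["scene","top","wrist"]:
    p,d=cams.camera(n); cv2.imwrite(f"pics/{n}0.png",p[:,:,::-1])
    import numpy as np; np.save(f"pics/{n}0d.npy",d)
    print(n,{k:np.round(v,4).tolist() for k,v in cams.get_calibration(n).items()})
E
```

```text
pics
{'clock': 0.0, 'joints': array([ 9.56989355e-01,  3.42684430e-01,  1.52504130e+00,  2.89885579e-05,
        1.27541548e+00, -1.46029283e-01]), 'qd': array([ 0.00016282, -0.00095344, -0.00054131,  0.00037163, -0.00041007,
       -0.00044544]), 'joint_torque': array([ 2.64350012e-03, -4.31240666e+01, -2.44222730e+01,  7.18633225e-02,
        5.56501374e-02, -1.46854982e-04]), 'position': array([236.46409924, 468.25814046, 226.05637461]), 'eef_rot': array([-0.37070942,  0.6027757 ,  0.3702955 ,  0.60176176]), 'wrist_force': array([ 0.13935814, -0.0982057 ,  0.17595794]), 'wrist_torque': array([-0.00215875, -0.05310053, -0.04205973]), 'opening': 91.90139333377006}
scene {'fx': 528.4104, 'fy': 528.4104, 'cx': 319.9379, 'cy': 231.7726, 'R': [[0.6891, -0.7246, -0.0133], [-0.2997, -0.2683, -0.9155], [0.6598, 0.6348, -0.402]], 't': [-234.097, 215.6974, 733.7393]}
top {'fx': 525.8791, 'fy': 525.8791, 'cx': 317.9655, 'cy': 235.7908, 'R': [[-0.0058, -0.9999, 0.0145], [-0.9891, 0.0036, -0.1469], [0.1468, -0.0152, -0.989]], 't': [89.2994, 465.5779, 1306.6226]}
wrist {'fx': 369.6846, 'fy': 369.6846, 'cx': 318.9976, 'cy': 240.6051, 'tool_from_camera': [[0.0015, -0.2838, 0.9589, -157.4522], [0.0005, -0.9589, -0.2838, 75.6951], [1.0, 0.0009, -0.0014, 0.189], [0.0, 0.0, 0.0, 1.0]]}
```

View pics/scene0.png

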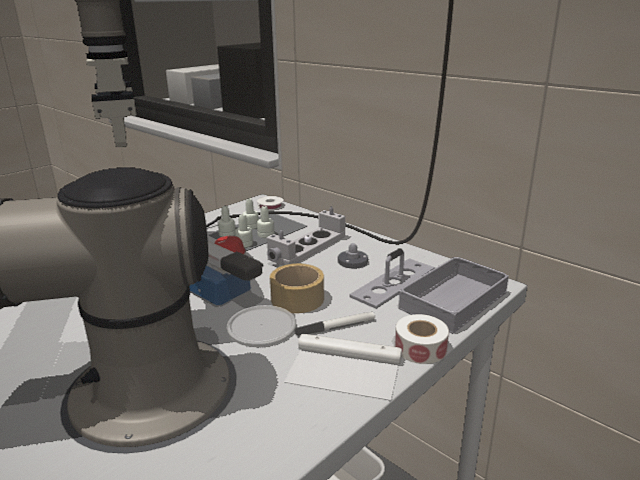

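View pics/top0.png

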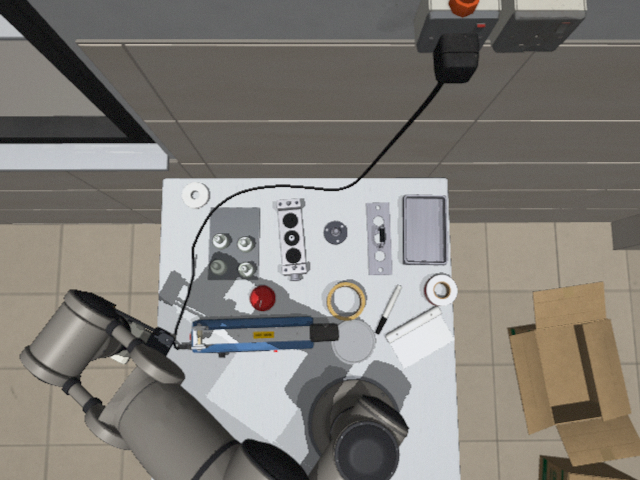

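View pics/wrist0.png

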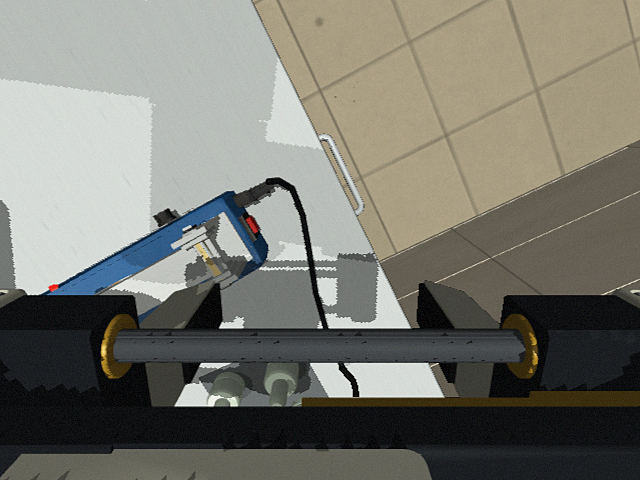

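```bash
cat > h.py <<'E'
import numpy as np, cv2
from scipy.spatial.transform import Rotation as Ro
from workcell import readout, cams
def snap(n,tag):
    s=readout.observe()
    p,d=cams.camera(n); cv2.imwrite(f"pics/{tag}.png",p[:,:,::-1]); np.save(f"pics/{tag}.npy",d)
    np.savez(f"pics/{tag}_pose.npz",p=s['position'],q=s['eef_rot'])
    return s,p,d
def ray(n,u,v,tag=None):
    c=cams.get_calibration(n)
    r=np.array([(u-c['cx'])/c['fx'],(v-c['cy'])/c['fy'],1.])
    if n=='wrist':
        z=np.load(f"pics/{tag}_pose.npz"); R=Ro.from_quat(z['q']).as_matrix(); T=np.array(c['tool_from_camera'])
        o=R@T[:3,3]+z['p']; return o,R@T[:3,:3]@r
    R=np.array(c['R']);t=np.array(c['t'])
    return -R.T@t, R.T@r
def at_z(n,u,v,z,tag=None):
    o,r=ray(n,u,v,tag); return o+r*(z-o[2])/r[2]
def dep(n,u,v,tag):
    o,r=ray(n,u,v,tag); d=np.load(f"pics/{tag}.npy")
    return o+r*d[int(round(v)),int(round(u))]
def proj(n,X):
    c=cams.get_calibration(n); x=np.array(c['R'])@np.array(X)+np.array(c['t'])
    return np.array([c['fx']*x[0]/x[2]+c['cx'],c['fy']*x[1]/x[2]+c['cy']])
def projw(X,tag):
    c=cams.get_calibration('wrist'); z=np.load(f"pics/{tag}_pose.npz"); R=Ro.from_quat(z['q']).as_matrix(); T=np.array(c['tool_from_camera'])
    x=R.T@(np.array(X)-z['p']); x=T[:3,:3].T@(x-T[:3,3])
    return np.array([c['fx']*x[0]/x[2]+c['cx'],c['fy']*x[1]/x[2]+c['cy']])
def crop(tag,x0,y0,x1,y1,k,out):
    im=cv2.imread(f"pics/{tag}.png")[y0:y1,x0:x1]; im=cv2.resize(im,None,fx=k,fy=k,interpolation=cv2.INTER_CUBIC); cv2.imwrite(f"pics/{out}.png",im)
def move(target,Rt):
    """shift (share of 1000mm) in tool axes, rotvec share of 45deg"""
    s=readout.observe(); R=Ro.from_quat(s['eef_rot'])
    sh=R.inv().apply(np.array(target)-s['position'])/1000
    rv=(R.inv()*Rt).as_rotvec()/(np.pi/4)
    print('xyz',sh.round(4),'rot',rv.round(4))
E
python3 - <<'E'
from h import *
crop('top0',150,170,460,320,2.5,'c1')
s=readout.observe(); print(Ro.from_quat(s['eef_rot']).as_matrix().round(3))
for n,u,v in [('noz',221,241),('noz',247,243),('noz',219,267),('noz',248,268),('gauge',335,232),('plate',378,236),('o',291,239),('pan',424,230),('table',320,190)]:
    print(n,dep('top',u,v,'top0').round(1))
E
```

```text
[[-0.001 -0.893  0.451]
 [-0.001  0.451  0.893]
 [-1.     0.    -0.001]]Traceback (most recent call last):
  File "<stdin>", line 5, in <module>
  File "h.py", line 20, in dep
    o,r=ray(n,u,v,tag); d=np.load(f"pics/{tag}.npy")
                          ~~~~~~~^^^^^^^^^^^^^^^^^^^
    fid = stack.enter_context(open(os.fspath(file), "rb"))
                              ~~~~^^^^^^^^^^^^^^^^^^^^^^^
FileNotFoundError: [Errno 2] No such file or directory: 'pics/top0.npy'
```

View pics/c1.png

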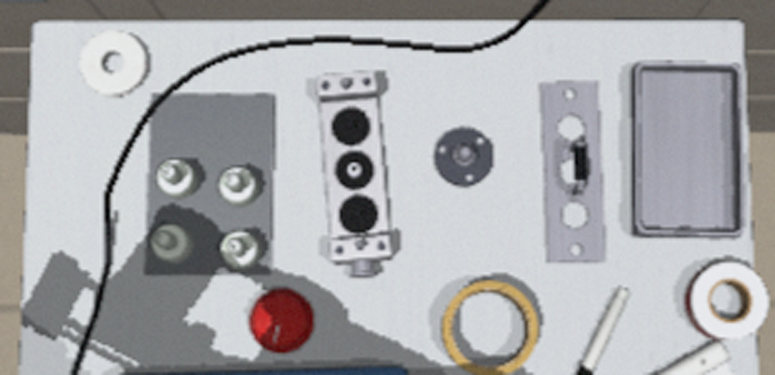

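```bash
mv pics/top0d.npy pics/top0.npy; mv pics/scene0d.npy pics/scene0.npy
python3 - <<'E'
from h import *
for n,u,v in [('noz',221,238),('noz',246,241),('noz',217,264),('noz',245,267),('gauge',335,232),('pinB',289,203),('pinT',294,266),('plateh',382,236),('o',291,239),('o0',290,220),('o2',293,255),('pan',424,230),('table',320,190),('timer',262,298),('tape',347,282),('mat',240,220),('spool',196,205)]:
    print(n,dep('top',u,v,'top0').round(1))
for n,u,v,z in [('noz',150+177/2.5,170+167/2.5,70),('noz',150+239/2.5,170+174/2.5,70),('noz',150+169/2.5,170+232/2.5,70),('noz',150+239/2.5,170+240/2.5,70),('gauge',150+463/2.5,170+152/2.5,40),('p1',150+347/2.5,170+82/2.5,60),('p0',150+361/2.5,170+242/2.5,60),('pl1',150+570/2.5,170+93/2.5,6),('pl0',150+575/2.5,170+249/2.5,6),('panTL',150+632/2.5,170+62/2.5,38),('panBR',150+740/2.5,170+236/2.5,38),('panBL',150+635/2.5,170+234/2.5,38)]:
    print(n,at_z('top',u,v,z).round(1), np.linalg.norm(at_z('top',u,v,z)[:2]).round(0))
E
python3 - <<'E'
import sys; sys.path.insert(0,'.')
from h import *
crop('scene0',190,180,540,370,2.2,'c2')
E
```

```text
noz [458.2 330.   54.3]
noz [449.8 266.9  59.1]
noz [391.9 336.3  66.7]
noz [384.3 267.6  65.5]
gauge [474.7  43.8  39.8]
pinB [545.3 159.9  62.8]
pinT [386.4 147.2  63.3]
plateh [459.9 -71.8  67.3]
o [459. 156.  27.]
o0 [510.8 159.2  13.3]
o2 [417.6 150.8  28.8]
pan [ 485.8 -192.6   -2.7]
table [595.1  80.3  -6.3]
timer [308.9 226.9  45.9]
tape [347.6  15.2  42. ]
mat [514.  290.9  -2.3]
spool [550.4 402.9  16.9]
noz [459.  327.8  70. ] 564.0
noz [451.8 266.6  70. ] 525.0
noz [394.5 334.3  70. ] 517.0
noz [386.3 265.6  70. ] 469.0
gauge [477.7  43.3  40. ] 480.0
p1 [546.4 160.5  60. ] 569.0
p0 [384.7 146.3  60. ] 412.0
pl1 [545.5 -71.6   6. ] 550.0
pl0 [381.3 -73.    6. ] 388.0
panTL [ 571.3 -132.1   38. ] 586.0
panBR [ 391.  -236.3   38. ] 457.0
panBL [ 393.5 -129.8   38. ] 414.0
```

View pics/c2.png

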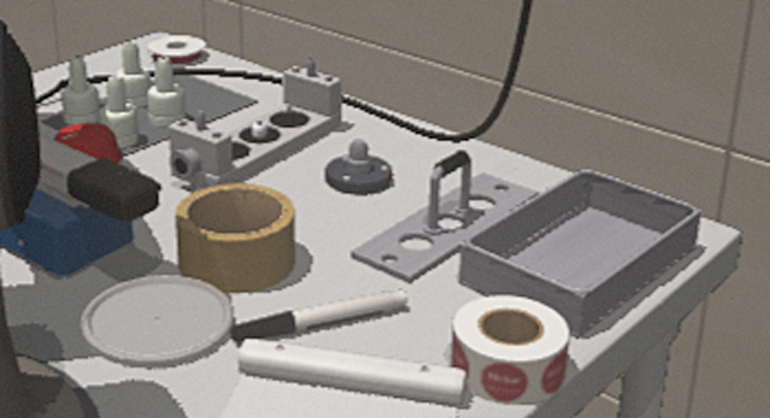

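```bash
cat >> h.py <<'E'
def Ryaw(deg):
    a=np.deg2rad(deg); z=np.array([np.cos(a),np.sin(a),0]); x=np.array([0,0,-1.]); y=np.cross(z,x)
    return Ro.from_matrix(np.array([x,y,z]).T)
def go(x,y,z,yaw): move([x,y,z],Ryaw(yaw))
E
python3 -c "
from h import *
go(340,190,320,90)"
```

```text
xyz [-0.0936 -0.2179 -0.2019] rot [-0.5956 -0.0014 -0.0006]
```

step_arm --xyz '[[-0.0936,-0.2179,-0.2019],[-0.0936,-0.2179,-0.2019],[-0.0936,-0.2179,-0.2019],[-0.0936,-0.2179,-0.2019],[-0.0936,-0.2179,-0.2019],[-0.0936,-0.2179,-0.2019],[-0.0936,-0.2179,-0.2019]]' --rotation '[[-0.5956,-0.0014,0],[-0.5956,-0.0014,0],[-0.5956,-0.0014,0],[-0.5956,-0.0014,0],[-0.5956,-0.0014,0],[-0.5956,-0.0014,0],[-0.5956,-0.0014,0]]' --gripper '[0.3,0.3,0.3,0.3,0.3,0.3,0.3]'

```text
clock: 1.02
position: [340.0, 189.9, 319.8]
eef_rot: [-0.499, 0.5, 0.5, 0.5]
wrist_force: [-0.5, 0.4, -1.0]
opening: 59.4
```

```bash
python3 -c "
from h import *
s,p,d=snap('wrist','w1'); snap('top','top1')
for X in [(459,328,70),(452,267,70),(394.5,334,70),(386,266,70),(477,43,40),(546,160,70),(385,146,70)]: print(projw(X,'w1').round(0), proj('top',X).round(1))"
```

```text
[434. 300.] [220.7 236.8]
[384. 295.] [245.4 239.5]
[444. 249.] [217.7 262.8]
[386. 242.] [245.4 266.1]
[207. 303.] [335.3 231.1]
[296. 363.] [288.8 202.1]
[281. 241.] [294.4 266.3]
```

View pics/w1.png

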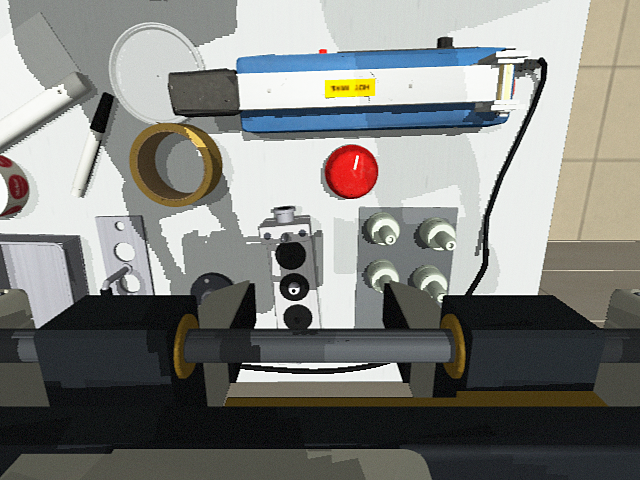

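View pics/top1.png

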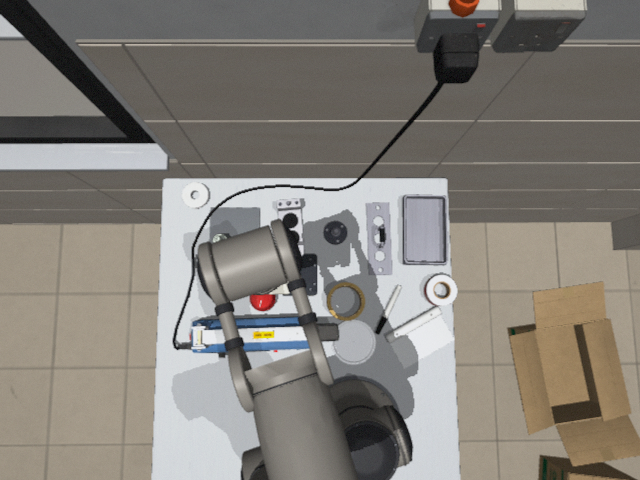

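step_arm --xyz '[[0.05,-0.13,-0.03],[0.05,-0.13,-0.03],[0.05,-0.13,-0.03],[0.05,-0.13,-0.03],[0.05,-0.13,-0.03]]' --rotation '[[0,0,0],[0,0,0],[0,0,0],[0,0,0],[0,0,0]]' --gripper '[0.3,0.3,0.3,0.3,0.3]'

```text
clock: 1.75
position: [468.2, 162.1, 269.8]
eef_rot: [-0.5, 0.5, 0.501, 0.499]
wrist_force: [0.1, 0.2, 2.0]
opening: 59.6
```

```bash
python3 -c "
from h import *
s,p,d=snap('wrist','w2');print(s['position'])
crop('w2',170,60,490,290,2.5,'w2c')
"
```

```text
[468.23101431 162.14660504 269.76158205]
```

View pics/w2c.png

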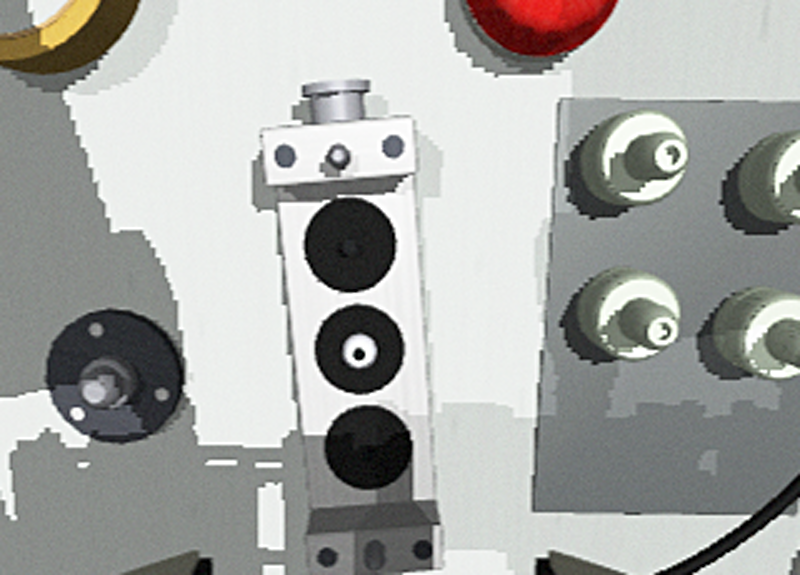

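```bash
python3 -c "
from h import *
f=lambda u,v:(170+u/2.5,60+v/2.5)
for n,c in [('o0',(350,245)),('o1',(359,349)),('o2',(368,447))]:
    u,v=f(*c)
    print(n)
    for dv in range(-14,15,2): print([round(float(dep('wrist',u+du,v+dv,'w2')[2])) for du in range(-12,13,2)])
"
```

```text
o0
[17, 15, 16, 15, 15, 16, 16, 16, 17, 15, 17, 15, 15]
[16, 15, 17, 17, 15, 16, 14, 15, 17, 17, 18, 16, 16]
[15, 16, 17, 15, 17, 16, 17, 16, 17, 14, 16, 16, 15]
[17, 14, 16, 16, 17, 15, 15, 15, 16, 15, 17, 17, 16]
[17, 16, 16, 16, 16, 16, 17, 15, 17, 16, 17, 16, 15]
[15, 16, 17, 15, 15, 17, 15, 15, 15, 16, 15, 16, 15]
[16, 17, 15, 15, 16, 27, 27, 16, 16, 16, 16, 15, 17]
[15, 17, 17, 16, 16, 27, 28, 15, 16, 15, 15, 18, 15]
[16, 16, 14, 15, 16, 29, 27, 17, 16, 15, 16, 16, 16]
[16, 15, 17, 15, 15, 15, 15, 16, 17, 17, 15, 16, 16]
[15, 17, 16, 17, 16, 16, 17, 16, 15, 15, 16, 16, 15]
[15, 17, 15, 15, 15, 16, 14, 15, 17, 14, 16, 16, 16]
[17, 16, 15, 16, 16, 15, 16, 16, 15, 16, 17, 15, 16]
[17, 16, 16, 17, 17, 17, 15, 18, 16, 15, 15, 16, 15]
[16, 17, 15, 15, 17, 14, 15, 16, 17, 16, 15, 15, 15]
o1
[15, 16, 14, 16, 16, 15, 16, 15, 15, 17, 16, 15, 15]
[15, 15, 16, 16, 18, 15, 15, 17, 15, 15, 16, 17, 15]
[17, 16, 16, 16, 15, 16, 17, 16, 16, 16, 16, 16, 14]
[17, 14, 16, 15, 16, 16, 15, 17, 14, 15, 15, 15, 15]
[15, 15, 15, 15, 21, 23, 22, 19, 16, 16, 15, 15, 15]
[16, 15, 16, 24, 25, 25, 26, 25, 1
[... 595 characters left out ...]
16, 15, 16]
[15, 17, 15, 16, 16, 16, 15, 15, 14, 17, 15, 16, 16]
[15, 15, 17, 16, 14, 15, 16, 17, 16, 16, 16, 16, 16]
[17, 15, 16, 18, 16, 15, 17, 17, 17, 15, 15, 17, 14]
[16, 14, 17, 16, 15, 15, 17, 16, 15, 14, 15, 16, 16]
[15, 16, 16, 16, 17, 16, 17, 16, 16, 16, 16, 17, 16]
[15, 16, 16, 17, 16, 15, 16, 15, 17, 15, 17, 15, 16]
[17, 17, 15, 15, 17, 28, 28, 15, 17, 14, 17, 17, 16]
[15, 16, 17, 16, 15, 28, 27, 16, 17, 17, 15, 16, 15]
[16, 16, 15, 15, 17, 15, 16, 16, 15, 17, 16, 16, 15]
[15, 15, 16, 16, 15, 15, 14, 16, 17, 16, 17, 16, 15]
[17, 16, 16, 16, 16, 15, 15, 15, 16, 13, 16, 16, 16]
[17, 18, 16, 18, 15, 15, 15, 15, 15, 15, 16, 15, 16]
[15, 16, 15, 17, 17, 16, 17, 16, 15, 14, 14, 15, 16]
```

```bash
cat >> h.py <<'E'
def cloud(n,tag):
    d=np.load(f"pics/{tag}.npy"); v,u=np.mgrid[0:480,0:640]
    c=cams.get_calibration(n)
    r=np.stack([(u-c['cx'])/c['fx'],(v-c['cy'])/c['fy'],np.ones_like(u,float)],-1)*d[...,None]
    if n=='wrist':
        z=np.load(f"pics/{tag}_pose.npz"); R=Ro.from_quat(z['q']).as_matrix(); T=np.array(c['tool_from_camera'])
        P=r@(R@T[:3,:3]).T+R@T[:3,3]+z['p']
    else:
        R=np.array(c['R']); P=(r-np.array(c['t']))@R
    P[d==0]=np.nan
    return P
def near(P,x,y,rad,z0,z1):
    m=(np.hypot(P[...,0]-x,P[...,1]-y)<rad)&(P[...,2]>z0)&(P[...,2]<z1)
    Q=P[m]; return Q
def circ(Q,r,c0):
    from scipy.optimize import least_squares
    return least_squares(lambda c:np.hypot(Q[:,0]-c[0],Q[:,1]-c[1])-r,c0,loss='soft_l1').x
E
python3 -c "
from h import *
for tag in ['w1','w2']:
    P=cloud('wrist',tag); print(tag)
    for n,x,y,z0,z1 in [('A',459,328,66,74),('B',452,267,66,74),('C',394.5,334,66,74),('D',386,266,66,74),('G',477,43,38,44),('P1',546,160,63,74),('P0',385,146,63,74),('o0',418,149,22,34),('o1',464,153,22,34),('o2',510,157,22,34),('pl',460,-72,50,75)]:
        Q=near(P,x,y,25,z0,z1); print(n,len(Q),Q.mean(0).round(1) if len(Q) else '', 'mid',((Q.max(0)+Q.min(0))/2).round(1) if len(Q) else '')
    for n,x,y in [('A',459,328),('B',452,267),('C',394.5,334),('D',386,266)]:
        Q=near(P,x,y,30,32,38); 
        if len(Q): print(n,'skirt',len(Q),((Q.max(0)+Q.min(0))/2).round(1),(Q.max(0)-Q.min(0)).round(1), np.median(Q[:,2]).round(1))
"
```

```text
w1
A 48 [455.2 333.9  68.3] mid [456.3 335.7  68.4]
B 0  mid 
C 79 [389.5 339.4  68.3] mid [389.6 339.4  68.6]
D 79 [382.6 269.5  68.5] mid [383.3 269.4  68.5]
G 0  mid 
P1 6 [547.5 161.5  69.5] mid [547.5 161.6  69.7]
P0 47 [382.7 147.9  67.1] mid [383.2 147.9  67. ]
o0 16 [419.5 150.5  27.5] mid [419.3 150.4  27.7]
o1 97 [463.8 154.5  26. ] mid [465.  154.3  25.5]
o2 14 [511.  158.1  27.8] mid [511.  158.4  27.9]
pl 159 [446.2 -71.2  60.7] mid [447.6 -72.4  58.9]
A skirt 306 [453.  335.7  35. ] [31.1 36.7  5.8] 35.0
B skirt 354 [447.5 273.2  35. ] [36.2 36.5  5.9] 34.9
C skirt 408 [389.7 340.   35. ] [36.6 35.3  5.9] 34.9
D skirt 421 [383.1 269.9  34.8] [36.6 37.2  5.6] 35.0
w2
A 120 [456.1 335.4  68.5] mid [456.4 335.7  68.6]
B 116 [447.7 272.4  68.5] mid [448.1 272.7  68.7]
C 138 [390.3 339.4  68.4] mid [390.3 339.8  68.6]
D 134 [383.3 269.7  68.5] mid [383.4 270.   68.4]
G 89 [479.7  41.6  39.4] mid [479.8  41.4  39.8]
P1 56 [545.6 161.6  66.9] mid [545.9 161.7  67. ]
P0 77 [383.7 147.7  67.3] mid [383.3 147.6  67.7]
o0 26 [419.6 150.7  27.6] mid [419.6 150.7  27.8]
o1 142 [464.7 154.5  26.3] mid [465.2 154.2  25.9]
o2 20 [511.2 158.4  27.4] mid [511.3 158.2  27.3]
pl 655 [461.2 -70.5  62.9] mid [461.4 -72.2  59.2]
A skirt 569 [456.1 335.4  35. ] [36.7 36.7  6. ] 34.8
B skirt 568 [447.7 272.7  34.9] [36.3 37.1  5.9] 35.0
C skirt 652 [390.3 338.6  34.8] [37.2 34.2  5.6] 34.9
D skirt 682 [382.8 269.9  35. ] [36.8 37.   5.9] 35.0
```

```bash
python3 -c "
from h import *
go(383,270,100,135);go(383,270,12,135)"
```

```text
xyz [0.1702 0.0849 0.1081] rot [-9.963e-01  1.200e-03 -7.000e-04]
xyz [0.2582 0.0848 0.1081] rot [-9.963e-01  1.200e-03 -7.000e-04]
```

step_arm --xyz '[[0.17,0.085,0.108],[0.17,0.085,0.108],[0.17,0.085,0.108],[0.17,0.085,0.108],[0.17,0.085,0.108],[0.17,0.085,0.108],[0.17,0.085,0.108],[0.21,0.085,0.108],[0.245,0.085,0.108],[0.258,0.085,0.108],[0.258,0.085,0.108],[0.258,0.085,0.108]]' --rotation '[[-0.996,0.001,0],[-0.996,0.001,0],[-0.996,0.001,0],[-0.996,0.001,0],[-0.996,0.001,0],[-0.996,0.001,0],[-0.996,0.001,0],[-0.996,0.001,0],[-0.996,0.001,0],[-0.996,0.001,0],[-0.996,0.001,0],[-0.996,0.001,0]]' --gripper '[0.3,0.3,0.3,0.3,0.3,0.3,0.3,0.3,0.3,0.3,0.3,0.3]' --newtons 12

```text
clock: 3.3
position: [383.8, 270.3, 13.4]
eef_rot: [0.654, -0.27, -0.653, -0.271]
wrist_force: [0.4, 0.8, -0.0]
opening: 59.4
```

```bash
python3 -c "
from h import *
print(readout.observe())
snap('scene','s1'); snap('wrist','w3'); crop('s1',190,180,540,370,2.2,'s1c')"
```

```text
{'clock': 3.3, 'joints': array([ 4.49937445e-01,  5.41986126e-01,  1.92290387e+00,  2.44979423e-04,
        6.74910643e-01, -1.90569179e+00]), 'qd': array([ 0.00228776, -0.00513672,  0.00430337, -0.00092867, -0.00295747,
       -0.00131639]), 'joint_torque': array([-7.25978496e-02, -4.21406364e+01, -1.38195249e+01, -3.97898164e-02,
        7.94974132e-02,  4.78475573e-03]), 'position': array([383.80587958, 270.26800924,  13.4023574 ]), 'eef_rot': array([ 0.65355989, -0.27033593, -0.65279778, -0.27135405]), 'wrist_force': array([ 0.37307459,  0.79831687, -0.0313403 ]), 'wrist_torque': array([ 0.09728581,  0.07214614, -0.00276573]), 'opening': 59.36067403045668}
```

View pics/s1c.png

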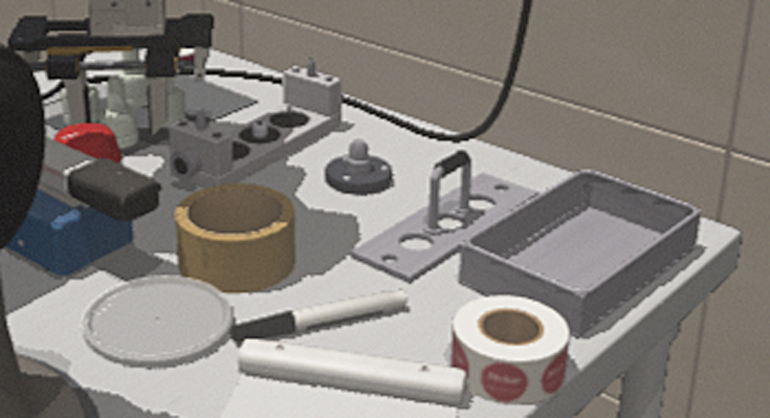

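View pics/w3.png

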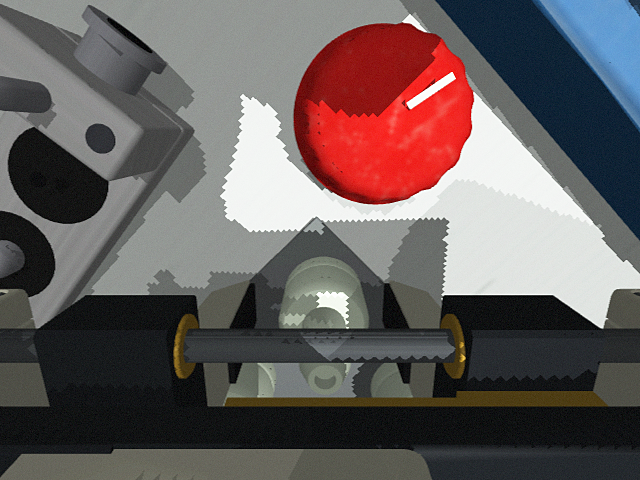

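step_arm --xyz '[[0,0,0],[0,0,0],[0,0,0],[0,0,0],[-0.06,0,0],[-0.11,0,0],[-0.11,0,0]]' --rotation '[[0,0,0],[0,0,0],[0,0,0],[0,0,0],[0,0,0],[0,0,0],[0,0,0]]' --gripper '[-0.5,-0.5,-0.5,-0.5,-0.5,-0.5,-0.5]' --newtons 12

```text
clock: 4.28
position: [385.5, 271.2, 126.6]
eef_rot: [0.655, -0.268, -0.651, -0.273]
wrist_force: [0.7, -0.0, -1.3]
opening: 38.0
```

```bash
python3 -c "
from h import *
go(480,41.5,100,95);go(480,41.5,33,95);"
```

```text
xyz [ 0.0264  0.0958 -0.2292] rot [8.885e-01 3.000e-04 1.230e-02]
xyz [ 0.0934  0.0964 -0.229 ] rot [8.885e-01 3.000e-04 1.230e-02]
```

step_arm --xyz '[[0.0264,0.0958,-0.2292],[0.0264,0.0958,-0.2292],[0.0264,0.0958,-0.2292],[0.0264,0.0958,-0.2292],[0.0264,0.0958,-0.2292],[0.0264,0.0958,-0.2292],[0.0264,0.0958,-0.2292],[0.0264,0.0958,-0.2292]]' --rotation '[[0.888,0,0.012],[0.888,0,0.012],[0.888,0,0.012],[0.888,0,0.012],[0.888,0,0.012],[0.888,0,0.012],[0.888,0,0.012],[0.888,0,0.012]]' --gripper '[-0.5,-0.5,-0.5,-0.5,-0.5,-0.5,-0.5,-0.5]'

```text
clock: 5.28
position: [479.6, 42.7, 100.0]
eef_rot: [-0.522, 0.477, 0.522, 0.477]
wrist_force: [-0.6, -1.1, -0.1]
opening: 38.2
```

```bash
python3 -c "
from h import *
snap('wrist','w4');snap('top','t4')
P=cloud('wrist','w4')
Q=near(P,480,41.5,45,8,16); print(len(Q),Q.mean(0),Q.min(0),Q.max(0))
o,r=np.array([0,0,0]),0
print([projw((480,41.5,z),'w4').round(0) for z in (12,40,100)])
go(480,41.5,36,95);"
```

```text
3745 [471.39188584  40.61307248  11.45702971] [449.33651196  10.63194312   8.05919657] [502.36128806  72.34058346  15.97141874]
[array([318., 246.]), array([318., 259.]), array([317., 301.])]
xyz [ 0.0641 -0.0001 -0.0009] rot [0.0029 0.0003 0.0004]
```

View pics/w4.png

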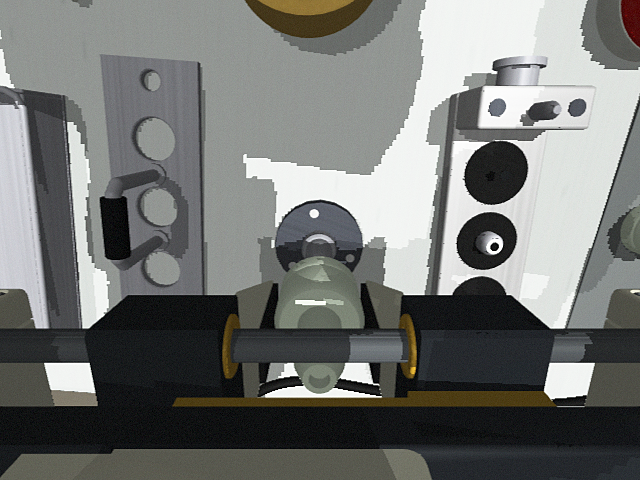

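step_arm --xyz '[[0.035,0,-0.001],[0.05,0,-0.001],[0.064,0,-0.001],[0.064,0,-0.001],[0.067,0,-0.001],[0.07,0,-0.001],[0.07,0,-0.001]]' --rotation '[[0,0,0],[0,0,0],[0,0,0],[0,0,0],[0,0,0],[0,0,0],[0,0,0]]' --gripper '[-0.5,-0.5,-0.5,-0.5,-0.5,-0.5,-0.5]'

```text
clock: 6.25
position: [479.9, 41.4, 30.2]
eef_rot: [0.522, -0.477, -0.522, -0.477]
wrist_force: [-0.4, -0.4, -0.8]
opening: 38.0
```

step_arm --xyz '[[0.003,0,0],[0.006,0,0],[0.006,0,0]]' --rotation '[[0,0,0],[0,0,0],[0,0,0]]' --gripper '[-0.5,-0.5,-0.5]'

```text
clock: 6.62
position: [479.7, 41.4, 24.0]
eef_rot: [-0.522, 0.477, 0.522, 0.477]
wrist_force: [-0.6, -0.1, -0.7]
opening: 38.3
```

```bash
python3 -c "
from h import *
snap('scene','s2');crop('s2',280,180,480,330,4,'s2c')"
```

View pics/s2c.png

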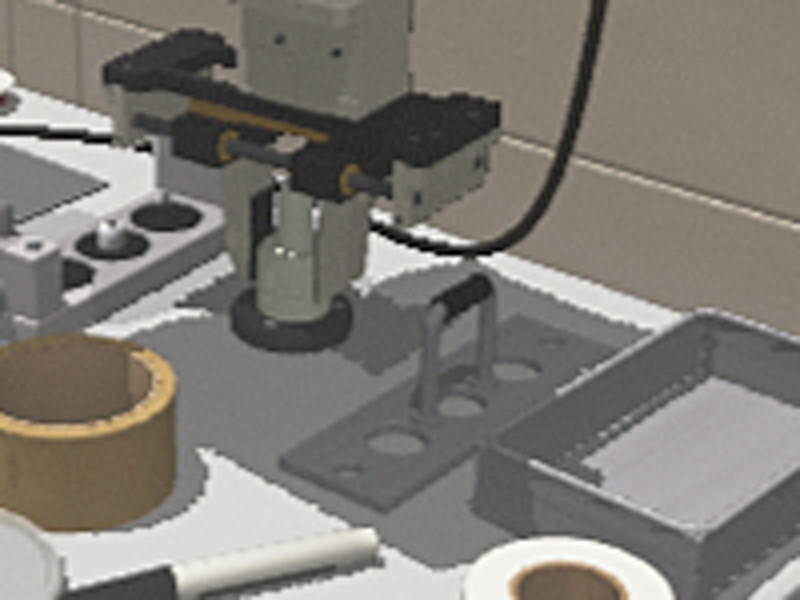

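```bash
python3 -c "
from h import *
go(480,41.4,120,95);go(445,-183,120,90);go(445,-183,16,90)"
```

```text
xyz [-0.0959 -0.0002  0.    ] rot [0.0029 0.0004 0.0002]
xyz [-0.096   0.0547 -0.2204] rot [1.14e-01 4.00e-04 1.00e-04]
xyz [ 0.008   0.0547 -0.2204] rot [1.14e-01 4.00e-04 1.00e-04]
```

step_arm --xyz '[[-0.05,0,0],[-0.096,0,0],[-0.096,0.054,-0.22],[-0.096,0.054,-0.22],[-0.096,0.054,-0.22],[-0.096,0.054,-0.22],[-0.096,0.054,-0.22],[-0.096,0.054,-0.22]]' --rotation '[[0,0,0],[0,0,0],[0.11,0,0],[0.11,0,0],[0.11,0,0],[0.11,0,0],[0.11,0,0],[0.11,0,0]]' --gripper '[-0.5,-0.5,-0.5,-0.5,-0.5,-0.5,-0.5,-0.5]'

```text
clock: 7.68
position: [445.5, -182.0, 119.9]
eef_rot: [-0.5, 0.499, 0.501, 0.5]
wrist_force: [-0.5, -0.4, -0.5]
opening: 38.0
```

```bash
python3 -c "
from h import *
snap('wrist','w5')
print([projw((x,y,38),'w5').round(0) for x in (393,571) for y in (-131,-236)])
P=cloud('wrist','w5')
Q=near(P,470,-183,150,32,42);Q=Q[Q[:,1]<-120]; print(np.percentile(Q,[1,99],axis=0).round(1))
go(445,-183,16,90)"
```

```text
[array([400., 170.]), array([235., 169.]), array([385., 402.]), array([249., 402.])]
[[ 321.8 -255.7   32.7]
 [ 562.  -132.6   38.4]]
xyz [ 0.1039  0.0006 -0.0015] rot [ 0.0049  0.0011 -0.0003]
```

View pics/w5.png

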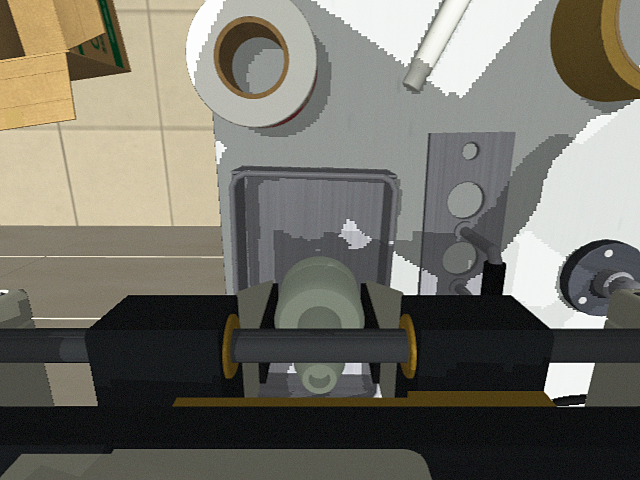

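step_arm --xyz '[[0.05,0,-0.002],[0.09,0,-0.003],[0.104,0,-0.003],[0.104,0,-0.003],[0.104,0,-0.003],[0.104,0,-0.003],[0.06,0,-0.003],[0,0,-0.002],[0,0,0]]' --rotation '[[0,0,0],[0,0,0],[0,0,0],[0,0,0],[0,0,0],[0,0,0],[0,0,0],[0,0,0],[0,0,0]]' --gripper '[-0.5,-0.5,-0.5,-0.5,0.04,0.04,0.04,0.04,0.04]'

```text
clock: 8.85
position: [448.3, -183.2, 125.0]
eef_rot: [0.504, -0.498, -0.497, -0.5]
wrist_force: [0.7, 0.6, 0.3]
opening: 47.9
```

```bash
python3 -c "
from h import *
snap('scene','s3');crop('s3',280,180,540,370,3,'s3c')
print(readout.observe()['opening'])
go(446,100,150,135)
go(448,272.5,100,135)"
```

```text
47.973909079327136
xyz [-0.028  -0.0003  0.282 ] rot [-0.9953 -0.0051  0.0048]
xyz [ 0.0217 -0.0027  0.4546] rot [-0.9953 -0.0051  0.0048]
```

View pics/s3c.png

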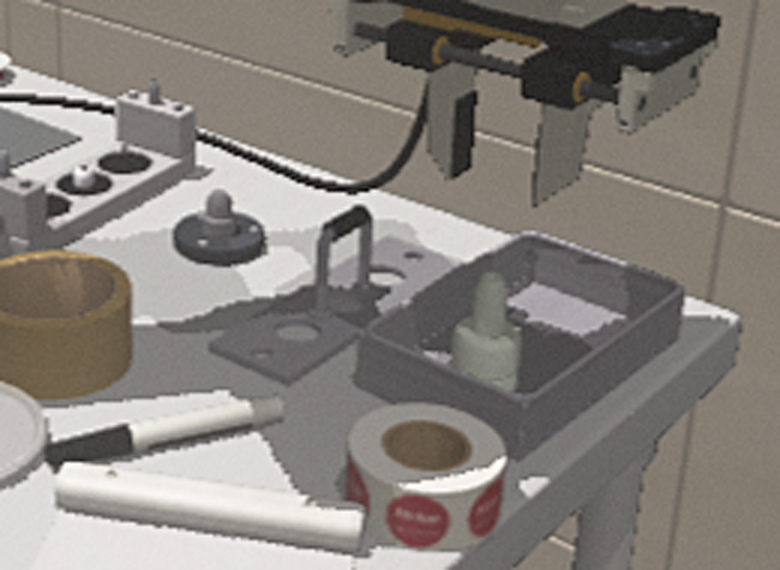

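step_arm --xyz '[[0,-0.003,0.4546],[0,-0.003,0.4546],[0,-0.003,0.4546],[0,-0.003,0.4546],[0,-0.003,0.4546],[0,-0.003,0.4546],[0,-0.003,0.4546],[0,-0.003,0.4546],[0.01,-0.003,0.4546],[0.0217,-0.003,0.4546],[0.0217,-0.003,0.4546]]' --rotation '[[-0.995,-0.005,0.005],[-0.995,-0.005,0.005],[-0.995,-0.005,0.005],[-0.995,-0.005,0.005],[-0.995,-0.005,0.005],[-0.995,-0.005,0.005],[-0.995,-0.005,0.005],[-0.995,-0.005,0.005],[-0.995,-0.005,0.005],[-0.995,-0.005,0.005],[-0.995,-0.005,0.005]]' --gripper '[0.3,0.3,0.3,0.3,0.3,0.3,0.3,0.3,0.3,0.3,0.3]'

```text
clock: 10.28
position: [447.6, 270.5, 98.5]
eef_rot: [-0.652, 0.272, 0.654, 0.27]
wrist_force: [0.7, -0.5, -0.3]
opening: 59.3
```

```bash
python3 -c "
from h import *
go(448,272.5,12.5,135)"
```

```text
xyz [ 0.086  -0.0019  0.001 ] rot [-0.0032  0.0015 -0.0043]
```

step_arm --xyz '[[0.045,-0.002,0.001],[0.075,-0.002,0.001],[0.086,-0.002,0.001],[0.086,-0.002,0.001],[0.086,-0.002,0.001],[0.086,-0.002,0.001],[0.086,-0.002,0.001],[0.086,-0.002,0.001],[0.03,-0.002,0.001],[-0.022,-0.002,0.001],[-0.022,-0.002,0.001]]' --rotation '[[-0.003,0.001,-0.004],[-0.003,0.001,-0.004],[-0.003,0.001,-0.004],[-0.003,0.001,-0.004],[-0.003,0.001,-0.004],[-0.003,0.001,-0.004],[-0.003,0.001,-0.004],[-0.003,0.001,-0.004],[-0.003,0.001,-0.004],[-0.003,0.001,-0.004],[-0.003,0.001,-0.004]]' --gripper '[0.3,0.3,0.3,0.3,-0.5,-0.5,-0.5,-0.5,-0.5,-0.5,-0.5]'

```text
clock: 11.65
position: [450.6, 273.8, 124.4]
eef_rot: [0.655, -0.268, -0.651, -0.273]
wrist_force: [0.9, -0.2, -0.8]
opening: 37.9
```

```bash
python3 -c "
from h import *
go(480,41.5,100,95)
go(480,41.5,36,95)"
```

```text
xyz [ 0.0238  0.1437 -0.1849] rot [ 8.891e-01 -1.000e-04  1.050e-02]
xyz [ 0.0878  0.1442 -0.1847] rot [ 8.891e-01 -1.000e-04  1.050e-02]
```

step_arm --xyz '[[0.0,0.1437,-0.1849],[0.0,0.1437,-0.1849],[0.0,0.1437,-0.1849],[0.0238,0.1437,-0.1849],[0.0238,0.1437,-0.1849],[0.0238,0.1437,-0.1849],[0.0238,0.1437,-0.1849],[0.05,0.144,-0.1849],[0.075,0.144,-0.1849],[0.0878,0.144,-0.1848],[0.0878,0.144,-0.1848],[0.0878,0.144,-0.1848]]' --rotation '[[0.889,0,0.01],[0.889,0,0.01],[0.889,0,0.01],[0.889,0,0.01],[0.889,0,0.01],[0.889,0,0.01],[0.889,0,0.01],[0.889,0,0.01],[0.889,0,0.01],[0.889,0,0.01],[0.889,0,0.01],[0.889,0,0.01]]' --gripper '[-0.5,-0.5,-0.5,-0.5,-0.5,-0.5,-0.5,-0.5,-0.5,-0.5,-0.5,-0.5]'

```text
clock: 13.15
position: [480.8, 41.8, 36.8]
eef_rot: [0.522, -0.477, -0.521, -0.478]
wrist_force: [-0.1, 1.2, -1.2]
opening: 37.6
```

step_arm --xyz '[[0.003,0,0],[0.005,0,0],[0.005,0,0]]' --rotation '[[0,0,0],[0,0,0],[0,0,0]]' --gripper '[-0.5,-0.5,-0.5]'

```text
clock: 13.52
position: [480.7, 41.8, 31.8]
eef_rot: [0.522, -0.477, -0.521, -0.478]
wrist_force: [-0.5, 0.5, -0.6]
opening: 38.4
```

step_arm --xyz '[[0.002,0,0],[0.004,0,0],[0.004,0,0]]' --rotation '[[0,0,0],[0,0,0],[0,0,0]]' --gripper '[-0.5,-0.5,-0.5]'

```text
clock: 13.9
position: [480.6, 41.8, 27.6]
eef_rot: [0.522, -0.477, -0.521, -0.478]
wrist_force: [0.5, 0.0, -1.0]
opening: 38.1
```

```bash
python3 -c "
from h import *
snap('scene','s4');crop('s4',280,180,480,330,4,'s4c')"
```

```text
(no output)
```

View pics/s4c.png

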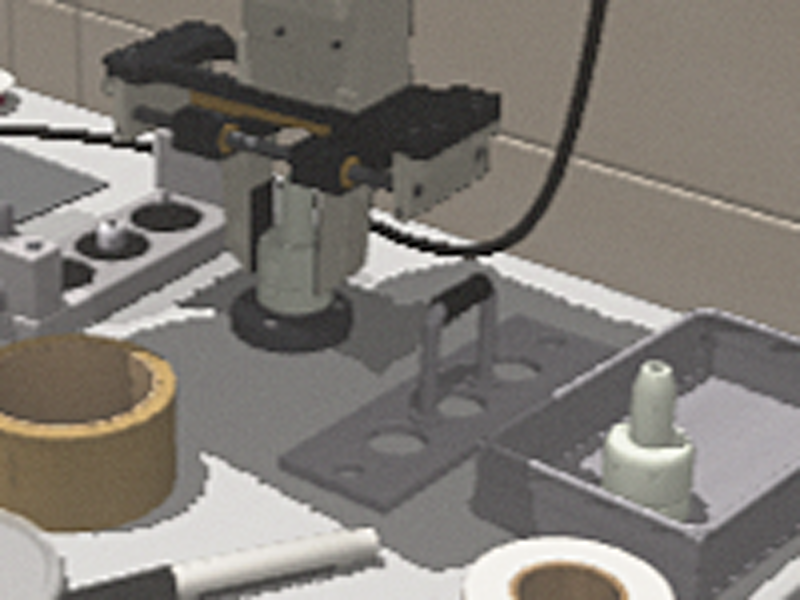

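step_arm --xyz '[[0,0,0],[0,0,0],[-0.05,0,0],[-0.11,0,0],[-0.15,0.04,0],[-0.15,0.04,0]]' --rotation '[[0,0,0],[0,0,0],[0,0,0],[0,0,0],[0,0,0],[0,0,0]]' --gripper '[0.1,0.1,0.1,0.1,0.1,0.1]'

```text
clock: 14.7
position: [440.4, 38.2, 180.5]
eef_rot: [0.523, -0.476, -0.52, -0.479]
wrist_force: [0.4, -0.1, -0.7]
opening: 50.2
```

```bash
python3 -c "
from h import *
snap('wrist','w6');snap('scene','s5');crop('s5',280,180,480,330,4,'s5c')
P=cloud('wrist','w6')
Q=near(P,480,41.5,25,40,110); z=Q[:,2]; print(np.histogram(z,bins=np.arange(40,100,4))); Q=Q[z>z.max()-4]; print(Q.mean(0),z.max())
Q=near(P,480,41.5,25,41,62);print((Q.max(0)+Q.min(0))/2,Q.max(0)-Q.min(0),np.median(Q[:,2]))"
```

```text
(array([232, 678,  37,  37,  37,  41,  40,  77, 154, 165,  16,   0,   0,
         0]), array([40, 44, 48, 52, 56, 60, 64, 68, 72, 76, 80, 84, 88, 92, 96]))
[480.49796088  40.82405465  78.97754993] 81.33353100524562
[479.95825444  40.50885173  51.52271803] [35.26655906 37.11982029 20.86840082] 45.31463414853499
```

View pics/s5c.png

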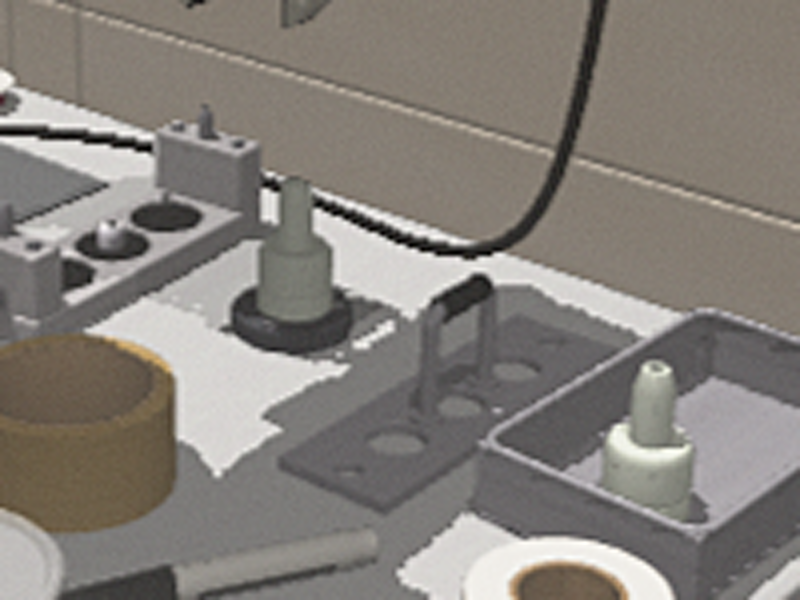

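```bash
python3 -c "
from h import *
go(480.2,41,105,95)
go(480.2,41,24,95)"
```

```text
xyz [ 0.0728 -0.0392 -0.0006] rot [ 0.0005 -0.0004  0.0036]
xyz [ 0.1538 -0.039  -0.0006] rot [ 0.0005 -0.0004  0.0036]
```

step_arm --xyz '[[0.04,-0.039,-0.001],[0.08,-0.039,-0.001],[0.12,-0.039,-0.001],[0.145,-0.039,-0.001],[0.154,-0.039,-0.001],[0.154,-0.039,-0.001],[0.154,-0.039,-0.001],[0.154,-0.039,-0.001],[0.154,-0.039,-0.001],[0.1,-0.039,-0.001],[0.05,-0.039,-0.001],[0.05,-0.039,-0.001]]' --rotation '[[0,0,0],[0,0,0],[0,0,0],[0,0,0],[0,0,0],[0,0,0],[0,0,0],[0,0,0],[0,0,0],[0,0,0],[0,0,0],[0,0,0]]' --gripper '[0.1,0.1,0.1,0.1,0.1,0.1,-0.5,-0.5,-0.5,-0.5,-0.5,-0.5]'

```text
clock: 16.3
position: [482.3, 40.3, 131.6]
eef_rot: [0.525, -0.475, -0.518, -0.48]
wrist_force: [0.2, -0.5, -1.2]
opening: 37.9
```

```bash
python3 -c "
from h import *
go(525,-184,125,90)
go(525,-184,16,90)"
```

```text
xyz [ 0.0073 -0.0228 -0.2272] rot [ 0.1119 -0.0019  0.0142]
xyz [ 0.1163 -0.0216 -0.227 ] rot [ 0.1119 -0.0019  0.0142]
```

step_arm --xyz '[[0.007,-0.0225,-0.227],[0.007,-0.0225,-0.227],[0.007,-0.0225,-0.227],[0.007,-0.0225,-0.227],[0.007,-0.0225,-0.227],[0.007,-0.0225,-0.227],[0.06,-0.022,-0.227],[0.1,-0.022,-0.227],[0.116,-0.0216,-0.227],[0.116,-0.0216,-0.227],[0.116,-0.0216,-0.227],[0.116,-0.0216,-0.227],[0.116,-0.0216,-0.227],[0.06,-0.022,-0.227],[0.0,-0.022,-0.227],[0.0,-0.022,-0.227]]' --rotation '[[0.112,0,0.014],[0.112,0,0.014],[0.112,0,0.014],[0.112,0,0.014],[0.112,0,0.014],[0.112,0,0.014],[0.112,0,0.014],[0.112,0,0.014],[0.112,0,0.014],[0.112,0,0.014],[0.112,0,0.014],[0.112,0,0.014],[0.112,0,0.014],[0.112,0,0.014],[0.112,0,0.014],[0.112,0,0.014]]' --gripper '[-0.5,-0.5,-0.5,-0.5,-0.5,-0.5,-0.5,-0.5,-0.5,-0.5,0.04,0.04,0.04,0.04,0.04,0.04]'

```text
clock: 18.3
position: [526.8, -185.3, 137.6]
eef_rot: [0.504, -0.499, -0.496, -0.501]
wrist_force: [0.1, -0.4, 0.0]
opening: 47.7
```

```bash
python3 -c "
from h import *
snap('scene','s6');crop('s6',280,180,540,370,3,'s6c')
print(readout.observe()['opening'])
go(456,335.5,125,135)
go(456,335.5,95,135)"
```

```text
47.6594636226455
xyz [0.0073 0.0695 0.52  ] rot [-1.0003 -0.0074  0.0042]
xyz [0.0373 0.0696 0.5201] rot [-1.0003 -0.0074  0.0042]
```

View pics/s6c.png

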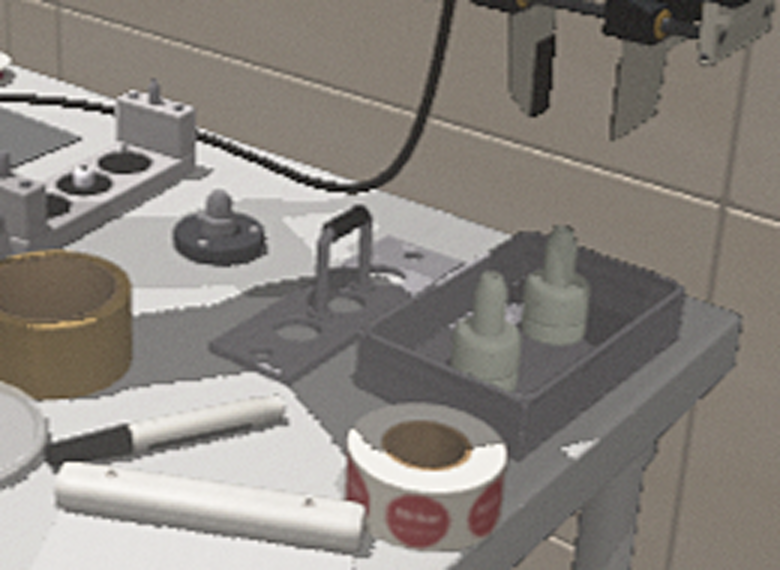

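step_arm --xyz '[[0.007,0.0695,0.52],[0.007,0.0695,0.52],[0.007,0.0695,0.52],[0.007,0.0695,0.52],[0.007,0.0695,0.52],[0.007,0.0695,0.52],[0.007,0.0695,0.52],[0.007,0.0695,0.52],[0.007,0.0695,0.52],[0.02,0.0695,0.52],[0.037,0.0695,0.52],[0.037,0.0695,0.52]]' --rotation '[[-1,-0.007,0.004],[-1,-0.007,0.004],[-1,-0.007,0.004],[-1,-0.007,0.004],[-1,-0.007,0.004],[-1,-0.007,0.004],[-1,-0.007,0.004],[-1,-0.007,0.004],[-1,-0.007,0.004],[-1,-0.007,0.004],[-1,-0.007,0.004],[-1,-0.007,0.004]]' --gripper '[0.3,0.3,0.3,0.3,0.3,0.3,0.3,0.3,0.3,0.3,0.3,0.3]'

```text
clock: 19.85
position: [454.8, 333.3, 92.7]
eef_rot: [-0.652, 0.273, 0.654, 0.269]
wrist_force: [1.2, -0.8, 0.3]
opening: 60.0
```

```bash
python3 -c "
from h import *
go(456,335.5,12.5,135)"
```

```text
xyz [ 0.0802 -0.0029  0.0006] rot [-0.0017  0.0012 -0.0072]
```

step_arm --xyz '[[0.04,-0.003,0.001],[0.07,-0.003,0.001],[0.08,-0.003,0.001],[0.08,-0.003,0.001],[0.08,-0.003,0.001],[0.08,-0.003,0.001],[0.08,-0.003,0.001],[0.08,-0.003,0.001],[0.03,-0.003,0.001],[-0.028,-0.003,0.001],[-0.028,-0.003,0.001]]' --rotation '[[-0.002,0.001,-0.007],[-0.002,0.001,-0.007],[-0.002,0.001,-0.007],[-0.002,0.001,-0.007],[-0.002,0.001,-0.007],[-0.002,0.001,-0.007],[-0.002,0.001,-0.007],[-0.002,0.001,-0.007],[-0.002,0.001,-0.007],[-0.002,0.001,-0.007],[-0.002,0.001,-0.007]]' --gripper '[0.3,0.3,0.3,0.3,-0.5,-0.5,-0.5,-0.5,-0.5,-0.5,-0.5]'

```text
clock: 21.22
position: [458.8, 337.7, 125.3]
eef_rot: [0.655, -0.268, -0.651, -0.273]
wrist_force: [0.4, -0.7, -1.4]
opening: 37.6
```

```bash
python3 -c "
from h import *
go(480,41.5,100,95)
go(480,41.5,36,95)"
```

```text
xyz [ 0.0241  0.1947 -0.2243] rot [0.8894 0.001  0.0122]
xyz [ 0.0881  0.1953 -0.2241] rot [0.8894 0.001  0.0122]
```

step_arm --xyz '[[0.0,0.1947,-0.2243],[0.0,0.1947,-0.2243],[0.0,0.1947,-0.2243],[0.0,0.1947,-0.2243],[0.0,0.1947,-0.2243],[0.0238,0.1947,-0.2243],[0.0238,0.1947,-0.2243],[0.0238,0.1947,-0.2243],[0.05,0.195,-0.2242],[0.075,0.195,-0.2242],[0.088,0.195,-0.2241],[0.088,0.195,-0.2241],[0.088,0.195,-0.2241]]' --rotation '[[0.889,0,0.012],[0.889,0,0.012],[0.889,0,0.012],[0.889,0,0.012],[0.889,0,0.012],[0.889,0,0.012],[0.889,0,0.012],[0.889,0,0.012],[0.889,0,0.012],[0.889,0,0.012],[0.889,0,0.012],[0.889,0,0.012],[0.889,0,0.012]]' --gripper '[-0.5,-0.5,-0.5,-0.5,-0.5,-0.5,-0.5,-0.5,-0.5,-0.5,-0.5,-0.5,-0.5]'

```text
clock: 22.85
position: [480.1, 42.0, 36.6]
eef_rot: [-0.521, 0.477, 0.522, 0.478]
wrist_force: [-2.0, 0.2, -1.0]
opening: 37.3
```

step_arm --xyz '[[0.002,0,0],[0.004,0,0],[0.004,0,0]]' --rotation '[[0,0,0],[0,0,0],[0,0,0]]' --gripper '[-0.5,-0.5,-0.5]'

```text
clock: 23.22
position: [481.0, 42.1, 33.8]
eef_rot: [0.522, -0.477, -0.521, -0.478]
wrist_force: [-1.7, 0.5, 6.5]
opening: 37.5
```

step_arm --xyz '[[0,0,0],[0,0,0],[-0.05,0,0],[-0.11,0,0],[-0.15,0.04,0],[-0.15,0.04,0]]' --rotation '[[0,0,0],[0,0,0],[0,0,0],[0,0,0],[0,0,0],[0,0,0]]' --gripper '[0.1,0.1,0.1,0.1,0.1,0.1]'

```text
clock: 23.98
position: [440.8, 38.3, 186.4]
eef_rot: [0.523, -0.476, -0.52, -0.479]
wrist_force: [0.9, -0.2, -0.0]
opening: 50.7
```

```bash
python3 -c "
from h import *
snap('wrist','w7');snap('scene','s7');crop('s7',280,180,480,330,4,'s7c')
P=cloud('wrist','w7')
Q=near(P,480,41.5,25,40,110); z=Q[:,2]; print(np.histogram(z,bins=np.arange(40,100,4))); Q=Q[z>z.max()-4]; print(Q.mean(0),z.max())
Q=near(P,480,41.5,25,52,62);print((Q.max(0)+Q.min(0))/2,Q.max(0)-Q.min(0),np.median(Q[:,2]))
go(480,41.5,105,95);go(480,41.5,34,95)"
```

```text
(array([ 68,  70,  85, 382, 538,  44,  44,  51,  44,  57, 103, 158, 158,
         0]), array([40, 44, 48, 52, 56, 60, 64, 68, 72, 76, 80, 84, 88, 92, 96]))
[483.99170077  40.78188615  89.65610121] 91.60436755669548
[481.09045474  40.88753232  56.95043732] [34.20347822 36.86576731  9.84504853] 56.32322019812301
xyz [ 0.0788 -0.0387 -0.0003] rot [0.0005 0.0005 0.0043]
xyz [ 0.1498 -0.0385 -0.0003] rot [0.0005 0.0005 0.0043]
```

View pics/s7c.png

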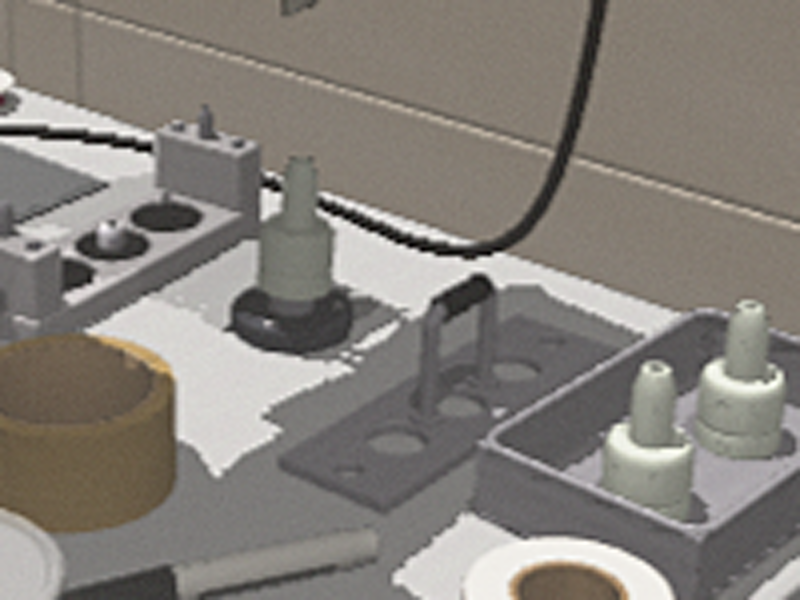

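step_arm --xyz '[[0.04,-0.037,-0.001],[0.08,-0.037,-0.001],[0.12,-0.037,-0.001],[0.14,-0.037,-0.001],[0.15,-0.037,-0.001],[0.15,-0.037,-0.001],[0.15,-0.037,-0.001],[0.15,-0.037,-0.001],[0.15,-0.037,-0.001],[0.1,-0.037,-0.001],[0.06,-0.037,-0.001],[0.06,-0.037,-0.001]]' --rotation '[[0,0,0],[0,0,0],[0,0,0],[0,0,0],[0,0,0],[0,0,0],[0,0,0],[0,0,0],[0,0,0],[0,0,0],[0,0,0],[0,0,0]]' --gripper '[0.1,0.1,0.1,0.1,0.1,0.1,-0.5,-0.5,-0.5,-0.5,-0.5,-0.5]'

```text
clock: 25.58
position: [480.2, 40.4, 126.8]
eef_rot: [0.524, -0.475, -0.519, -0.48]
wrist_force: [0.0, -0.5, -0.9]
opening: 37.6
```

```bash
python3 -c "
from h import *
go(465.5,154.4,110,95);go(465.5,154.4,40,95);go(465.5,154.4,28,95);snap('scene','s8');crop('s8',280,130,480,280,4,'s8c')"
```

```text
xyz [0.0167 0.0048 0.1149] rot [ 0.0007 -0.0013  0.0131]
xyz [0.0867 0.0056 0.115 ] rot [ 0.0007 -0.0013  0.0131]
xyz [0.0987 0.0057 0.115 ] rot [ 0.0007 -0.0013  0.0131]
```

View pics/s8c.png

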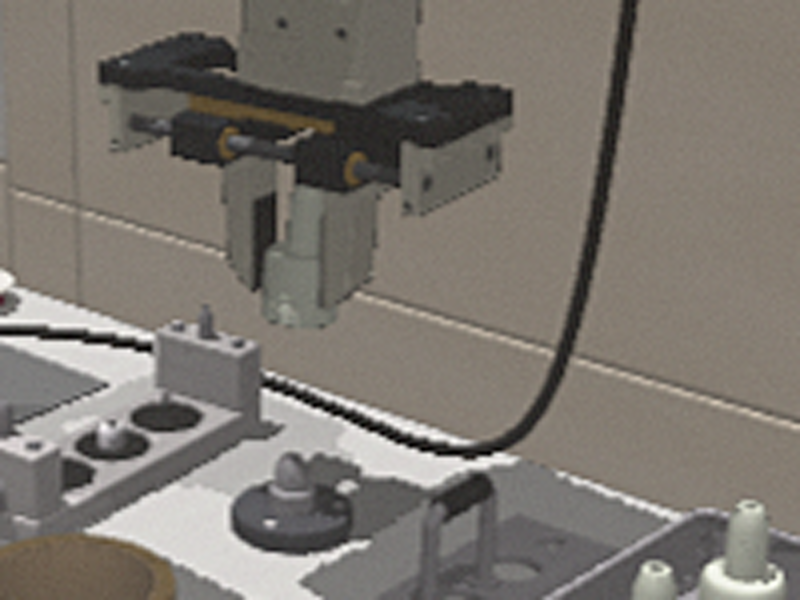

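step_arm --xyz '[[0.0167,0.006,0.115],[0.0167,0.006,0.115],[0.0167,0.006,0.115],[0.0167,0.006,0.115],[0.05,0.0065,0.115],[0.075,0.0065,0.115],[0.087,0.0065,0.115],[0.092,0.0065,0.115],[0.099,0.0065,0.115],[0.099,0.0065,0.115],[0.099,0.0065,0.115]]' --rotation '[[0,0,0.013],[0,0,0.013],[0,0,0.013],[0,0,0.013],[0,0,0.013],[0,0,0.013],[0,0,0.013],[0,0,0.013],[0,0,0.013],[0,0,0.013],[0,0,0.013]]' --gripper '[-0.5,-0.5,-0.5,-0.5,-0.5,-0.5,-0.5,-0.5,-0.5,-0.5,-0.5]'

```text
clock: 27.0
position: [463.4, 154.5, 26.3]
eef_rot: [-0.521, 0.478, 0.522, 0.477]
wrist_force: [-0.2, 0.1, -1.7]
opening: 37.6
```

step_arm --xyz '[[0,0,0],[0,0,0],[-0.05,0,0],[-0.11,0,0],[-0.17,0.0,0],[-0.2,0.0,0],[-0.2,0,0]]' --rotation '[[0,0,0],[0,0,0],[0,0,0],[0,0,0],[0,0,0],[0,0,0],[0,0,0]]' --gripper '[0.1,0.1,0.1,0.1,0.1,0.1,0.1]'

```text
clock: 27.88
position: [465.1, 154.8, 228.8]
eef_rot: [0.522, -0.477, -0.521, -0.478]
wrist_force: [-0.2, 1.0, -0.2]
opening: 50.7
```

```bash
python3 -c "
from h import *
snap('wrist','w8');crop('w8',170,60,490,290,2.5,'w8c')
P=cloud('wrist','w8')
for n,x,y,b in [('A',465,154.3,16),('C',390,339.4,2)]:
    Q=near(P,x,y,16,b+65,b+72); print(len(Q),((Q.max(0)+Q.min(0))/2).round(1),Q[:,2].max())
    Q=near(P,x,y,27,b+30,b+36);print(((Q.max(0)+Q.min(0))/2).round(1),Q.max(0)-Q.min(0),np.median(Q[:,2]))
go(390,339.4,125,135);go(390,339.4,95,135)"
```

```text
132 [465.9 153.6  83. ] 84.90453131499527
[465.7 153.5  49. ] [37.01862672 36.9971903   5.89590928] 49.16009890849489
148 [390.2 340.1  69. ] 70.90921920053387
[390.2 338.3  35. ] [36.41971642 33.51636316  5.97410548] 34.83219333751484
xyz [0.1019 0.0576 0.1906] rot [-0.8882  0.     -0.0009]
xyz [0.1319 0.0576 0.1906] rot [-0.8882  0.     -0.0009]
```

View pics/w8c.png

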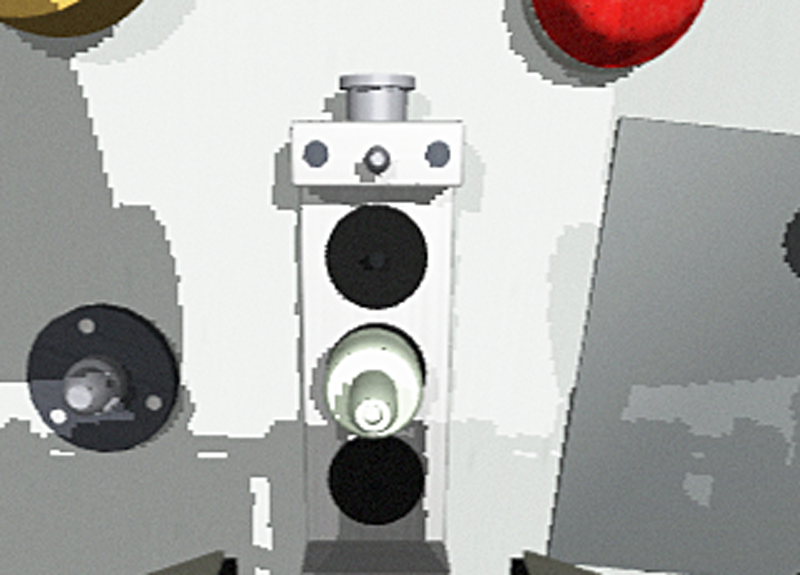

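step_arm --xyz '[[0.102,0.0576,0.191],[0.102,0.0576,0.191],[0.102,0.0576,0.191],[0.102,0.0576,0.191],[0.102,0.0576,0.191],[0.132,0.0576,0.191],[0.132,0.0576,0.191],[0.132,0.0576,0.191]]' --rotation '[[-0.888,0,0],[-0.888,0,0],[-0.888,0,0],[-0.888,0,0],[-0.888,0,0],[-0.888,0,0],[-0.888,0,0],[-0.888,0,0]]' --gripper '[0.3,0.3,0.3,0.3,0.3,0.3,0.3,0.3]'

```text
clock: 28.92
position: [390.5, 339.3, 95.4]
eef_rot: [-0.653, 0.271, 0.653, 0.271]
wrist_force: [-0.2, -0.2, 0.8]
opening: 60.0
```

```bash
python3 -c "
from h import *
go(390.2,339.4,12.5,135)"
```

```text
xyz [0.0829 0.0001 0.0003] rot [-0.0024  0.0001 -0.0005]
```

step_arm --xyz '[[0.04,0,0],[0.07,0,0],[0.083,0,0],[0.083,0,0],[0.083,0,0],[0.083,0,0],[0.083,0,0],[0.083,0,0],[0.03,0,0],[-0.028,0,0],[-0.028,0,0]]' --rotation '[[0,0,0],[0,0,0],[0,0,0],[0,0,0],[0,0,0],[0,0,0],[0,0,0],[0,0,0],[0,0,0],[0,0,0],[0,0,0]]' --gripper '[0.3,0.3,0.3,0.3,-0.5,-0.5,-0.5,-0.5,-0.5,-0.5,-0.5]'

```text
clock: 30.3
position: [392.8, 340.8, 127.7]
eef_rot: [0.655, -0.269, -0.651, -0.274]
wrist_force: [0.8, -0.6, -1.2]
opening: 38.0
```

```bash
python3 -c "
from h import *
go(480,41.5,100,95)
go(480,41.5,36,95)"
```

```text
xyz [ 0.027   0.1498 -0.2735] rot [0.8868 0.0014 0.0113]
xyz [ 0.091   0.1503 -0.2733] rot [0.8868 0.0014 0.0113]
```

step_arm --xyz '[[0.0,0.15,-0.2735],[0.0,0.15,-0.2735],[0.0,0.15,-0.2735],[0.0,0.15,-0.2735],[0.0,0.15,-0.2735],[0.027,0.15,-0.2735],[0.027,0.15,-0.2735],[0.027,0.15,-0.2735],[0.06,0.15,-0.2735],[0.08,0.15,-0.2735],[0.091,0.15,-0.2733],[0.091,0.15,-0.2733],[0.091,0.15,-0.2733]]' --rotation '[[0.887,0,0.011],[0.887,0,0.011],[0.887,0,0.011],[0.887,0,0.011],[0.887,0,0.011],[0.887,0,0.011],[0.887,0,0.011],[0.887,0,0.011],[0.887,0,0.011],[0.887,0,0.011],[0.887,0,0.011],[0.887,0,0.011],[0.887,0,0.011]]' --gripper '[-0.5,-0.5,-0.5,-0.5,-0.5,-0.5,-0.5,-0.5,-0.5,-0.5,-0.5,-0.5,-0.5]'

```text
clock: 31.92
position: [480.4, 42.0, 36.7]
eef_rot: [-0.521, 0.477, 0.522, 0.478]
wrist_force: [-0.0, 1.5, -1.5]
opening: 37.8
```

step_arm --xyz '[[0.002,0,0],[0.004,0,0],[0.004,0,0]]' --rotation '[[0,0,0],[0,0,0],[0,0,0]]' --gripper '[-0.5,-0.5,-0.5]'

```text
clock: 32.3
position: [481.2, 42.1, 33.7]
eef_rot: [0.522, -0.477, -0.521, -0.479]
wrist_force: [-1.7, 1.0, 7.5]
opening: 37.9
```

Force again at the step: narrow. Release and verify.

step_arm --xyz '[[0,0,0],[0,0,0],[-0.05,0,0],[-0.11,0,0],[-0.15,0.04,0],[-0.15,0.04,0]]' --rotation '[[0,0,0],[0,0,0],[0,0,0],[0,0,0],[0,0,0],[0,0,0]]' --gripper '[0.1,0.1,0.1,0.1,0.1,0.1]'

```text
clock: 33.05
position: [440.9, 38.3, 186.3]
eef_rot: [0.523, -0.476, -0.519, -0.48]
wrist_force: [0.7, 0.2, -0.0]
opening: 50.8
```

```bash
python3 -c "
from h import *
snap('wrist','w9');snap('scene','s9');crop('s9',200,180,540,370,2.3,'s9c')
P=cloud('wrist','w9')
Q=near(P,480,41.5,25,40,110); z=Q[:,2]; Q=Q[z>z.max()-4]; print(Q.mean(0),z.max())
Q=near(P,480,41.5,25,54,59);print((Q.max(0)+Q.min(0))/2,Q.max(0)-Q.min(0),np.median(Q[:,2]))
go(481,41.2,34,95)"
```

```text
[484.34851817  40.81105693  89.94061177] 92.26942110207375
[480.59832103  41.19484761  56.45487413] [32.99352906 35.58024808  4.90267571] 56.38781356504981
xyz [ 0.1496 -0.0392 -0.0008] rot [-0.0001  0.001   0.005 ]
```

View pics/s9c.png

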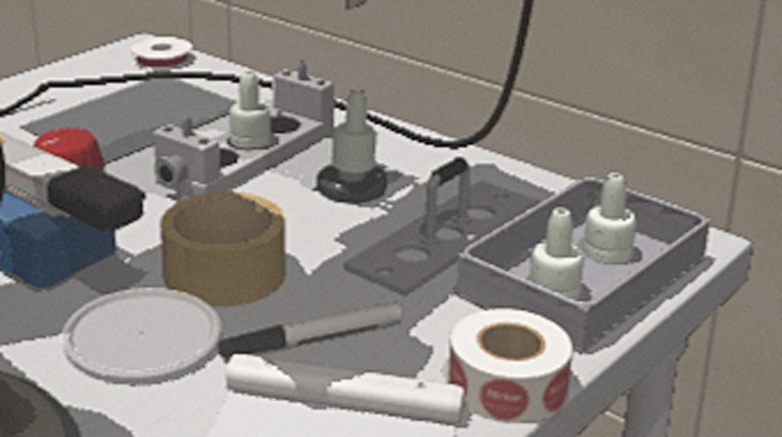

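step_arm --xyz '[[0.04,-0.039,-0.001],[0.08,-0.039,-0.001],[0.12,-0.039,-0.001],[0.14,-0.039,-0.001],[0.15,-0.039,-0.001],[0.15,-0.039,-0.001],[0.15,-0.039,-0.001],[0.15,-0.039,-0.001],[0.15,-0.039,-0.001],[0.1,-0.039,-0.001],[0.06,-0.039,-0.001],[0.06,-0.039,-0.001],[0.06,-0.039,-0.001]]' --rotation '[[0,0,0],[0,0,0],[0,0,0],[0,0,0],[0,0,0],[0,0,0],[0,0,0],[0,0,0],[0,0,0],[0,0,0],[0,0,0],[0,0,0],[0,0,0]]' --gripper '[0.1,0.1,0.1,0.1,0.1,0.1,-0.5,-0.5,-0.5,-0.5,-0.5,-0.5,-0.5]'

```text
clock: 34.78
position: [479.9, 40.8, 123.3]
eef_rot: [0.522, -0.477, -0.521, -0.479]
wrist_force: [0.3, -0.6, -0.4]
opening: 37.6
```

```bash
python3 -c "
from h import *
snap('wrist','w10'); crop('w10',200,230,440,410,3.3,'w10c')
go(419.5,150.6,115,95);go(419.5,150.6,40,95);go(419.5,150.6,28,95)"
```

```text
xyz [0.0078 0.0504 0.1146] rot [-0.0001  0.0012  0.0027]
xyz [0.0828 0.0505 0.1145] rot [-0.0001  0.0012  0.0027]
xyz [0.0948 0.0505 0.1145] rot [-0.0001  0.0012  0.0027]
```

View pics/w10c.png

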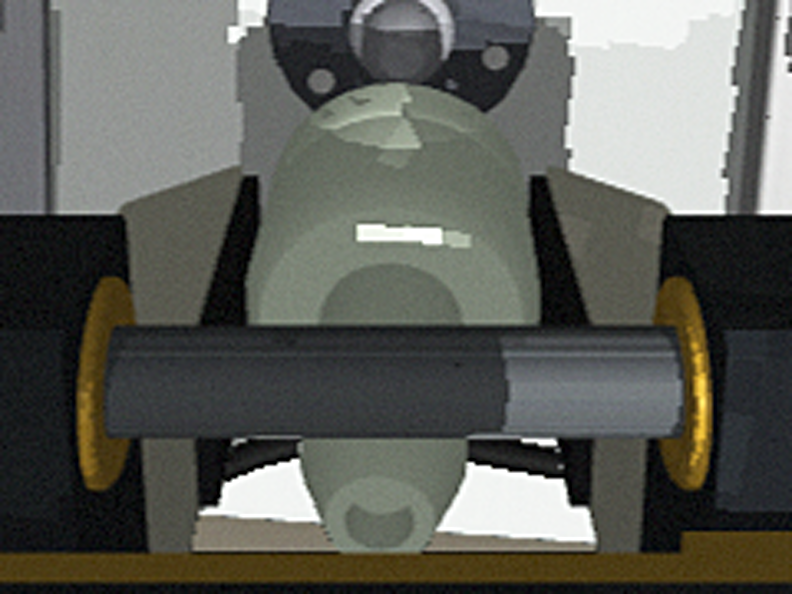

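step_arm --xyz '[[0.008,0.0502,0.1146],[0.008,0.0502,0.1146],[0.008,0.0502,0.1146],[0.008,0.0502,0.1146],[0.05,0.0502,0.1146],[0.075,0.0502,0.1146],[0.084,0.0502,0.1146],[0.09,0.0502,0.1146],[0.095,0.0502,0.1146],[0.095,0.0502,0.1146],[0.095,0.0502,0.1146]]' --rotation '[[0,0,0.003],[0,0,0.003],[0,0,0.003],[0,0,0.003],[0,0,0.003],[0,0,0.003],[0,0,0.003],[0,0,0.003],[0,0,0.003],[0,0,0.003],[0,0,0.003]]' --gripper '[-0.5,-0.5,-0.5,-0.5,-0.5,-0.5,-0.5,-0.5,-0.5,-0.5,-0.5]'

```text
clock: 36.2
position: [420.3, 150.8, 28.2]
eef_rot: [-0.521, 0.477, 0.521, 0.478]
wrist_force: [0.1, -0.2, -0.0]
opening: 37.3
```

step_arm --xyz '[[0.001,0,0],[0,0,0],[0,0,0],[-0.05,0,0],[-0.11,0,0],[-0.17,-0.02,0],[-0.2,-0.04,0],[-0.2,-0.04,0]]' --rotation '[[0,0,0],[0,0,0],[0,0,0],[0,0,0],[0,0,0],[0,0,0],[0,0,0],[0,0,0]]' --gripper '[-0.3,0.1,0.1,0.1,0.1,0.1,0.1,0.1]'

```text
clock: 37.2
position: [462.1, 154.3, 230.5]
eef_rot: [0.523, -0.476, -0.52, -0.48]
wrist_force: [-0.5, 0.6, -0.7]
opening: 50.5
```

```bash
python3 -c "
from h import *
snap('wrist','w11');
P=cloud('wrist','w11')
for n,x,y,b in [('A',465,154.3,16),('C',419.5,150.6,16)]:
    Q=near(P,x,y,16,b+65,b+72); print(len(Q),((Q.max(0)+Q.min(0))/2).round(1),Q[:,2].max())
    Q=near(P,x,y,24,b+30,b+36);print(((Q.max(0)+Q.min(0))/2).round(1),Q.max(0)-Q.min(0),np.median(Q[:,2]))
"
```

```text
128 [465.1 153.5  83. ] 84.99414866725434
[465.5 153.4  49. ] [36.97021755 36.86973164  5.89790593] 49.13633884258985
146 [419.8 150.1  82.8] 84.52677985494577
[420.2 150.1  48.9] [36.77936049 36.82446077  5.67683707] 49.21056564306528
```

View pics/w11.png

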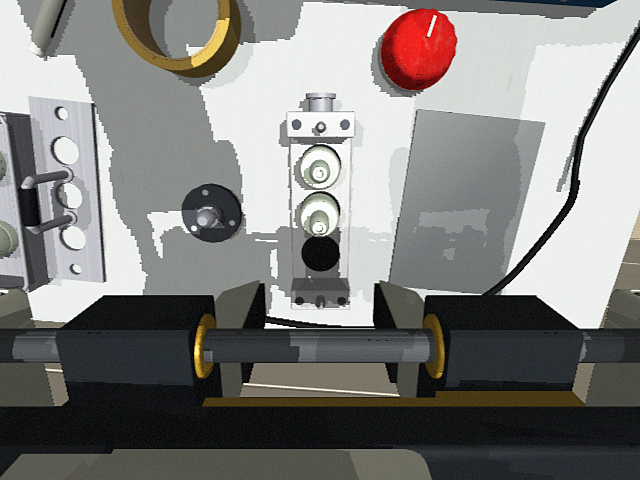

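step_arm --xyz '[[0,-0.02,-0.2],[0,-0.02,-0.22],[0,-0.02,-0.22],[0,-0.02,-0.22],[0,-0.02,-0.22]]' --rotation '[[0,0,0],[0,0,0],[0,0,0],[0,0,0],[0,0,0]]' --gripper '[0,0,0,0,0]'

```text
clock: 37.88
position: [498.1, -65.1, 226.1]
eef_rot: [-0.519, 0.479, 0.521, 0.479]
wrist_force: [-0.1, 1.3, 0.4]
opening: 46.1
```

```bash
python3 -c "
from h import *
s,_,_=snap('wrist','w12');print(s['position'])
P=cloud('wrist','w12')
Q=near(P,463,-72,40,62,70);print('handle top',len(Q),((Q.max(0)+Q.min(0))/2).round(1),(Q.max(0)-Q.min(0)).round(1),Q.mean(0))
crop('w12',220,60,460,290,2.6,'w12c')
"
```

```text
[498.08506509 -65.12914342 226.11455367]
handle top 352 [ 470.5 -106.6   64.9] [35.1 10.2  5.5] [ 468.88284202 -106.25216179   64.87381043]
```

View pics/w12c.png

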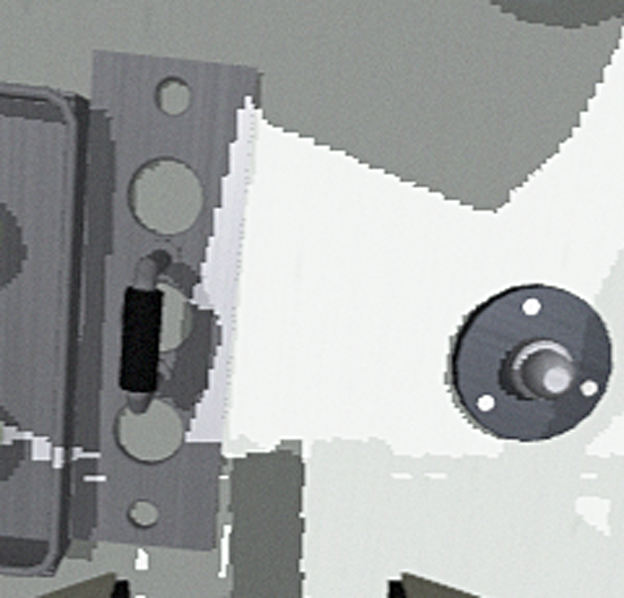

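```bash
python3 -c "
from h import *
f=lambda u,v:(220+u/2.6,60+v/2.6)
for c in [(173,96),(143.5,513)]:
    print(at_z('wrist',*f(*c),6,tag='w12').round(1), dep('wrist',*f(c[0]-25,c[1]),'w12').round(1))
for c in [(166,196),(150,429)]:
    print(at_z('wrist',*f(*c),6,tag='w12').round(1))
P=cloud('wrist','w12')
Q=near(P,470,-106,28,57,70)
xy=Q[:,:2]-Q[:,:2].mean(0); w,v=np.linalg.eigh(xy.T@xy); print(np.degrees(np.arctan(v[1,1]/v[0,1])),len(Q))
print(dep('wrist',220+60/2.6,60+105/2.6,'w12'))
"
```

```text
[ 393.3 -105.5    6. ] [ 394.  -114.7    5.3]
[ 555.9 -108.1    6. ] [ 556.8 -118.4    5.9]
[ 428.8 -106.     6. ]
[ 519.9 -107.3    6. ]
-0.6798452592566011 721
[ 401.77897064 -140.54759971   37.44193006]
```

```bash
python3 -c "
from h import *
f=lambda u,v:(220+u/2.6,60+v/2.6)
print(at_z('wrist',*f(142,340),64,tag='w12').round(1))
go(473.5,-106.8,110,89);go(473.5,-106.8,43,89)
"
```

```text
[ 474.7 -106.1   64. ]
xyz [ 0.1163  0.0279 -0.0412] rot [ 0.1303  0.0035 -0.0021]
xyz [ 0.1833  0.0278 -0.0414] rot [ 0.1303  0.0035 -0.0021]
```

step_arm --xyz '[[0.06,0.027,-0.041],[0.116,0.027,-0.041],[0.116,0.027,-0.041],[0.116,0.027,-0.041],[0.116,0.027,-0.041]]' --rotation '[[0.13,0.003,-0.002],[0.13,0.003,-0.002],[0.13,0.003,-0.002],[0.13,0.003,-0.002],[0.13,0.003,-0.002]]' --gripper '[-0.35,-0.35,-0.35,-0.35,-0.35]'

```text
clock: 38.55
position: [475.9, -106.2, 112.3]
eef_rot: [-0.497, 0.503, 0.495, 0.505]
wrist_force: [-0.6, 0.4, 0.3]
opening: 29.8
```

```bash
python3 -c "
from h import *
go(474.5,-106.5,43,89)
s,_,_=snap('wrist','w13');crop('w13',180,200,460,400,2.7,'w13c')
"
```

```text
xyz [ 0.0693  0.0017 -0.0002] rot [ 0.0019 -0.0011  0.0045]
```

View pics/w13c.png

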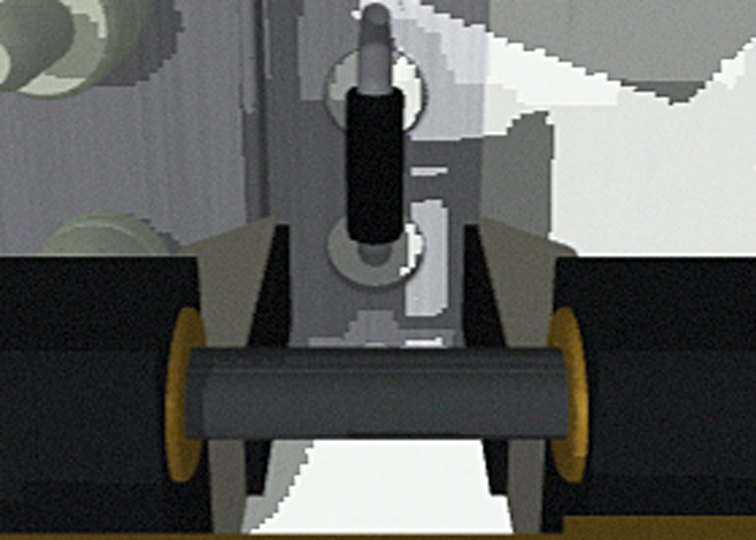

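step_arm --xyz '[[0.04,0.0015,0],[0.06,0.0015,0],[0.069,0.0015,0],[0.069,0.0015,0],[0.069,0.0015,0]]' --rotation '[[0.002,-0.001,0.004],[0.002,-0.001,0.004],[0.002,-0.001,0.004],[0.002,-0.001,0.004],[0.002,-0.001,0.004]]' --gripper '[-0.35,-0.35,-0.35,-0.35,-0.35]' --newtons 45

```text
clock: 39.22
position: [475.4, -106.6, 44.3]
eef_rot: [-0.496, 0.504, 0.495, 0.505]
wrist_force: [0.5, 0.8, 0.0]
opening: 29.7
```

step_arm --xyz '[[0,0,0],[0,0,0],[0,0,0],[-0.01,0,0],[-0.01,0,0]]' --rotation '[[0,0,0],[0,0,0],[0,0,0],[0,0,0],[0,0,0]]' --gripper '[-1,-1,-1,-1,-1]'

```text
clock: 39.85
position: [475.5, -106.7, 54.8]
eef_rot: [-0.497, 0.504, 0.495, 0.505]
wrist_force: [0.8, -0.2, -4.5]
opening: 11.8
```

step_arm --xyz '[[-0.05,0,0],[-0.1,0,0],[-0.115,0,0],[-0.115,0,0]]' --rotation '[[0,0,0],[0,0,0],[0,0,0],[0,0,0]]' --gripper '[-1,-1,-1,-1]'

```text
clock: 40.35
position: [475.5, -106.7, 170.6]
eef_rot: [-0.497, 0.504, 0.494, 0.505]
wrist_force: [0.0, -0.3, -5.0]
opening: 11.3
```

```bash
python3 -c "
from h import *
s,_,_=snap('wrist','w14');snap('scene','s14');crop('s14',200,100,540,370,2.2,'s14c');print(s['position'],s['wrist_torque'])
"
```

```text
[ 475.50761394 -106.66986353  170.56539656] [ 0.03312269 -0.01988445  0.01978102]
```

View pics/w14.png

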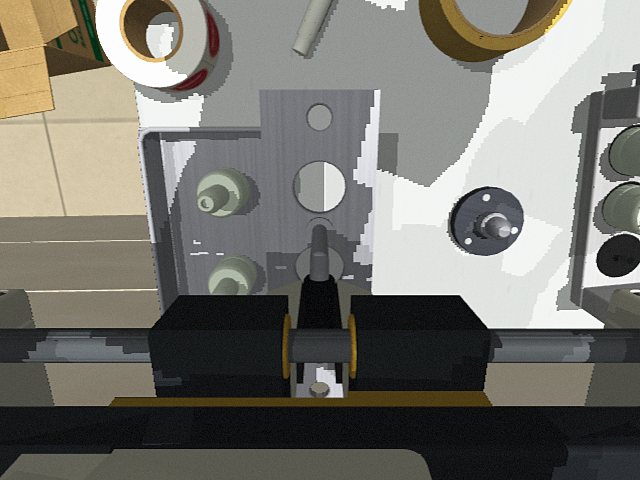

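View pics/s14c.png

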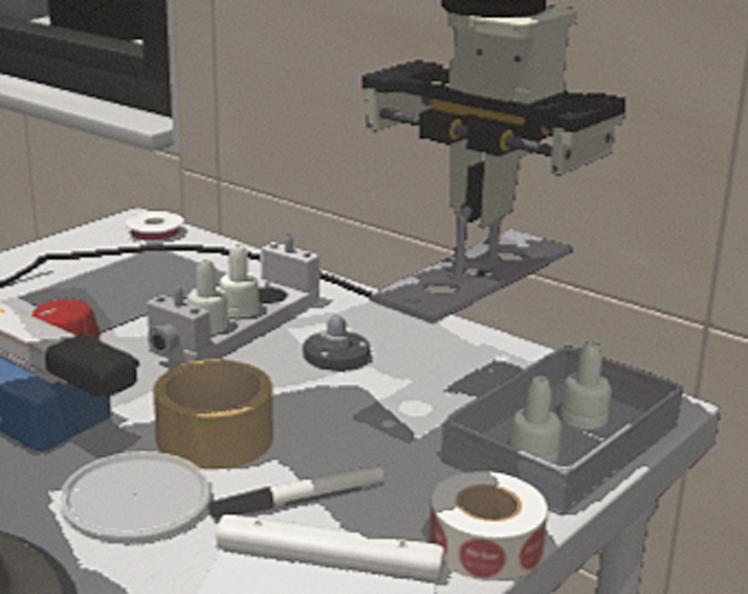

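```bash
python3 -c "
from h import *
print([dep('wrist',u,v,'w14')[2].round(1) for u,v in [(290,110),(350,110),(290,240),(360,240),(290,160)]])
R=Ro.from_quat(np.load('pics/w14_pose.npz')['q']).inv(); p=np.load('pics/w14_pose.npz')['p']
for u,v in [(319.3,117),(319.3,186.5),(319.5,388)]:
    X=at_z('wrist',u,v,132.3,tag='w14'); print(X.round(1), R.apply(X-p).round(1))
crop('w14',240,80,400,200,5,'w14c');crop('w14',280,360,360,410,8,'w14d')
"
```

```text
[np.float64(130.2), np.float64(130.9), np.float64(131.2), np.float64(131.1), np.float64(130.4)]
[ 393.  -105.7  132.3] [37.9 82.7 -0.4]
[ 427.9 -106.2  132.3] [38.  47.8 -0.3]
[ 554.2 -108.2  132.3] [ 38.7 -78.5  -0.1]
```

View pics/w14c.png

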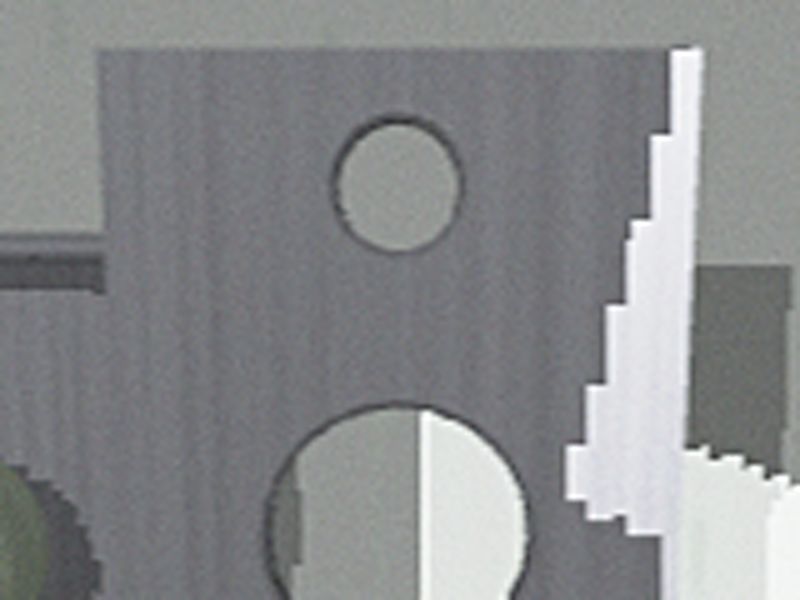

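View pics/w14d.png

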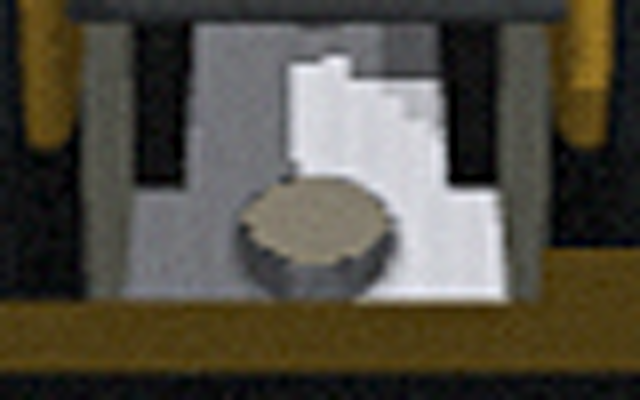

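```bash
python3 -c "
from h import *
go(466.1,154.6,165,94.8)"
```

```text
xyz [0.0036 0.0129 0.2606] rot [-0.1289 -0.0006  0.0012]
```

step_arm --xyz '[[0.002,0.001,0.025],[0.003,0.003,0.065],[0.003,0.006,0.11],[0.003,0.008,0.155],[0.003,0.01,0.2],[0.003,0.012,0.235],[0.0036,0.0129,0.255],[0.0036,0.0129,0.2606],[0.0036,0.0129,0.2606],[0.0036,0.0129,0.2606]]' --rotation '[[-0.02,0,0],[-0.04,0,0],[-0.06,0,0],[-0.08,0,0],[-0.1,0,0],[-0.12,0,0],[-0.129,0,0.001],[-0.129,0,0.001],[-0.129,0,0.001],[-0.129,0,0.001]]' --gripper '[-1,-1,-1,-1,-1,-1,-1,-1,-1,-1]'

```text
clock: 41.7
position: [466.0, 153.7, 164.6]
eef_rot: [0.52, -0.479, -0.52, -0.479]
wrist_force: [0.1, 0.6, -3.2]
opening: 11.4
```

```bash
python3 -c "
from h import *
s,_,_=snap('wrist','w15');print(s['position'])
P=cloud('wrist','w15');P0=near(P,383.4,147.7,12,63,76);print(P0.mean(0),len(P0))
go(466.1,154.6,165,94.8)
crop('w15',240,80,400,240,5,'w15c')"
```

```text
[466.0434329  153.67093072 164.62941423]
[383.66282785 147.89993365  67.23532912] 148
xyz [-0.0002 -0.0001  0.0009] rot [-0.0015 -0.0009 -0.0003]
```

View pics/w15c.png

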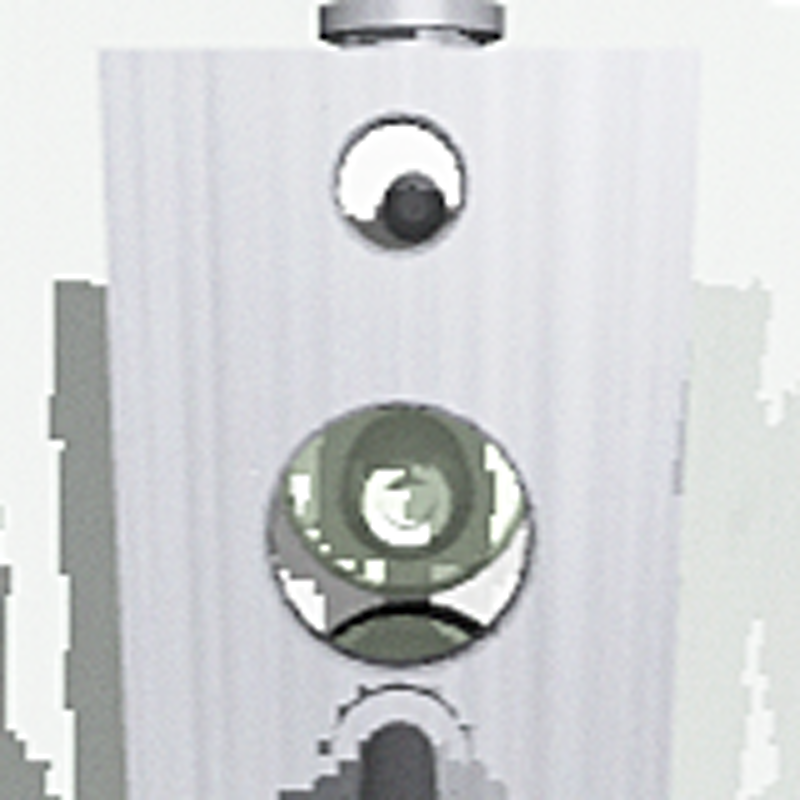

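View pics/w15.png

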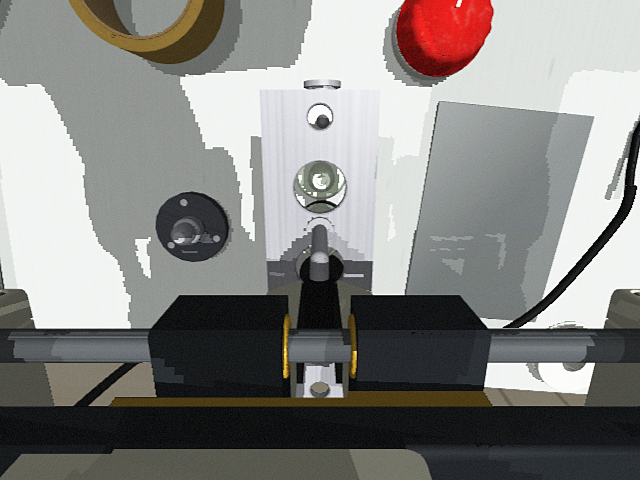

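```bash
python3 -c "
from h import *
R=Ro.from_quat(np.load('pics/w15_pose.npz')['q']).inv(); p=np.load('pics/w15_pose.npz')['p']
for u,v,z in [(319.9,116.8,125.5),(320.2,186.5,125.5),(319.7,390,125.5),(323,121.4,70)]:
    X=at_z('wrist',u,v,z,tag='w15'); print(X.round(1), R.apply(X-p).round(1))
"
```

```text
[383.5 146.6 125.5] [39.2 82.9 -0.1]
[418.5 149.8 125.5] [39.2 47.7  0.1]
[546.  160.2 125.5] [ 39.1 -80.3  -0.1]
[384.1 148.7  70. ] [94.7 82.   1.9]
```

step_arm --xyz '[[0.015,0,0.0014],[0.03,0,0.0014],[0.042,0,0.0014],[0.042,0,0.0014],[0.042,0,0.0014]]' --rotation '[[-0.002,-0.001,0],[-0.002,-0.001,0],[-0.002,-0.001,0],[-0.002,-0.001,0],[-0.002,-0.001,0]]' --gripper '[-1,-1,-1,-1,-1]'

```text
clock: 42.38
position: [466.4, 154.9, 123.2]
eef_rot: [0.521, -0.478, -0.52, -0.479]
wrist_force: [0.5, -0.8, -4.1]
opening: 11.5
```

```bash
python3 -c "
from h import *
s,_,_=snap('wrist','w16');print(s['position'],s['wrist_force'])
crop('w16',240,80,400,240,5,'w16c');crop('w16',280,360,360,410,8,'w16d')"
```

```text
[466.36341638 154.94870335 123.19191104] [ 0.50852457 -0.83533508 -4.07073841]
```

View pics/w16c.png

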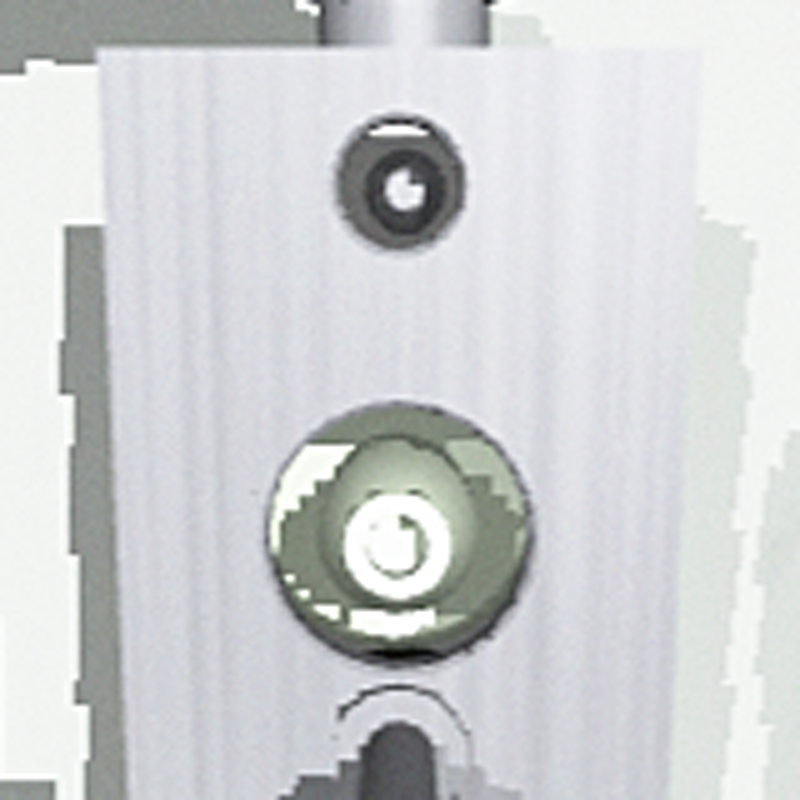

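View pics/w16d.png

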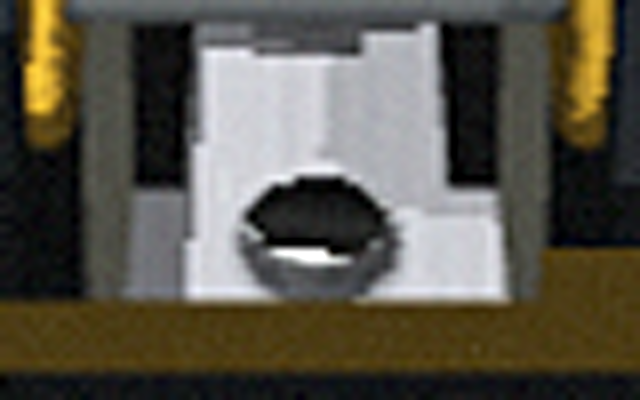

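step_arm --xyz '[[0.006,0,0.0003],[0.011,0,0.0003],[0.016,0,0.0003],[0.02,0,0.0003],[0.02,0,0.0003]]' --rotation '[[0,0,0],[0,0,0],[0,0,0],[0,0,0],[0,0,0]]' --gripper '[-1,-1,-1,-1,-1]'

```text
clock: 43.05
position: [466.2, 155.3, 102.9]
eef_rot: [-0.521, 0.479, 0.521, 0.479]
wrist_force: [-0.3, 0.2, -3.8]
opening: 11.8
```

step_arm --xyz '[[0.002,0,0],[0.004,0,0],[0.0055,0,0],[0.0055,0,0]]' --rotation '[[0,0,0],[0,0,0],[0,0,0],[0,0,0]]' --gripper '[-1,-1,-1,-1]'

```text
clock: 43.55
position: [466.2, 155.3, 97.3]
eef_rot: [-0.52, 0.479, 0.521, 0.479]
wrist_force: [-1.3, -0.4, -4.1]
opening: 11.7
```

step_arm --xyz '[[0.001,0,0],[0.002,0,0],[0.002,0,0]]' --rotation '[[0,0,0],[0,0,0],[0,0,0]]' --gripper '[-1,-1,-1]'

```text
clock: 43.92
position: [466.3, 155.5, 96.8]
eef_rot: [0.521, -0.478, -0.52, -0.479]
wrist_force: [-4.5, 0.1, 8.8]
opening: 11.8
```

step_arm --xyz '[[0,0,0],[0,0,0],[0,0,0],[-0.04,0,0],[-0.09,0,0],[-0.15,0.02,0],[-0.17,0.02,0],[-0.17,0.02,0]]' --rotation '[[0,0,0],[0,0,0],[0,0,0],[0,0,0],[0,0,0],[0,0,0],[0,0,0],[0,0,0]]' --gripper '[-0.5,-0.3,-0.3,-0.3,-0.3,-0.3,-0.3,-0.3]'

```text
clock: 44.92
position: [446.9, 153.9, 268.1]
eef_rot: [0.522, -0.477, -0.52, -0.48]
wrist_force: [0.5, -0.4, -0.7]
opening: 32.1
```

```bash
python3 -c "
from h import *
s,_,_=snap('wrist','w17');snap('scene','s17');crop('s17',200,160,540,370,2.3,'s17c');print(s['position'],s['wrist_force'])
P=cloud('wrist','w17')
b=np.array([464.8,154.6]);a=np.deg2rad(4.89);e=np.array([np.cos(a),np.sin(a)]);n=np.array([-e[1],e[0]])
D=P[...,:2]-b; l=D@e; w=D@n
m=(abs(w)<40)&(abs(l)<105)&(P[...,2]>54)&(P[...,2]<62)
L,W,Z=l[m],w[m],P[...,2][m]
print(np.percentile(L,[.5,99.5]),np.percentile(W,[.5,99.5]),m.sum())
A=np.c_[L,W,np.ones_like(L)];print(np.linalg.lstsq(A,Z,rcond=None)[0])
for lo in range(-100,60,20):
    k=(L>lo)&(L<lo+20)
    if k.sum()>20: print(lo,np.percentile(W[k],[1,99]).round(1),Z[k].mean().round(1))
"
```

```text
[446.93852044 153.85880447 268.13498011] [ 0.49409446 -0.4363481  -0.71315469]
[-93.93075697  94.42381894] [-30.41768059  29.1401312 ] 8406
[-4.22707432e-04 -2.72967001e-03  5.74495998e+01]
-100 [-29.7  28.9] 57.4
-80 [-30.   29.2] 57.5
-60 [-30.4  28.8] 57.4
-40 [-30.   29.2] 57.6
-20 [-30.4  28.6] 57.5
0 [-30.  29.] 57.4
20 [-30.4  28.5] 57.4
40 [-29.9  28.8] 57.4
```

View pics/w17.png

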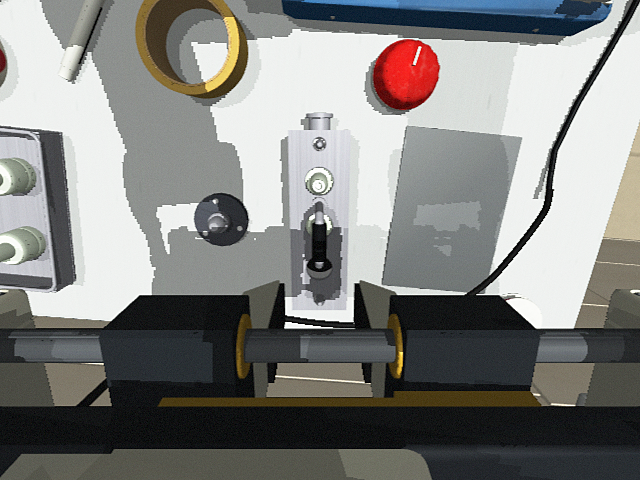

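View pics/s17c.png

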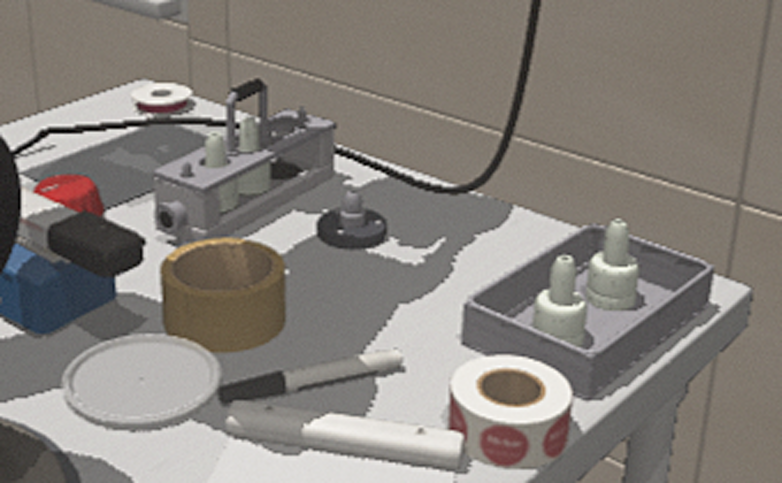

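```bash
python3 -c "
from h import *
P=cloud('wrist','w17')
for x,y in [(465.5,153.5),(419.8,150.1)]:
    Q=near(P,x,y,8,78,90); print(len(Q),Q.mean(0).round(1) if len(Q) else '',Q[:,2].max() if len(Q) else '')
from workcell import finish_job
print(finish_job())"
```

```text
2 [467.1 146.1  78.6] 78.70020012262339
194 [419.7 149.7  81.3] 85.12146560704085
the job is handed in; nothing more can be done
None
```

The job is handed in after about 45 s of robot time, of the 210 s allowed. There were four nozzles on the mat. I tried each one on the gauge and put it away before taking the next.

| Nozzles | Gauge result | Where they are now |
|---|---|---|
| Two wide | The one measured after release stood with its top at about 79.5 mm; the other was read from the force and a picture only | Standing in the steel pan |
| Two narrow | Pressed back on the step at 6.5–7.5 N; tops at about 90–92 mm | Middle and -x end outlets; +x end outlet empty |

The retaining plate had been knocked about 35 mm towards the pan while I was sorting. I measured it again before lifting it and then lowered it over both locating pins.

**Last checks:**
- **Plate:** its top is at 57.5 mm where 58 mm is expected. It is level, in line with the bank and within about 1 mm of centre, and the gripper is clear of it.
- **Narrow nozzles:** before the plate went on, both were upright with tops at 84–85 mm, within about 1 mm of the outlet axes. Afterwards I could only measure the -x end one (85 mm). The middle one is hidden under the handle, but the scene picture shows it upright through its hole.
- **Bystanders:** the last pictures show the label roll, timer and spool apparently undisturbed. I did not measure their shift.

**Disagreements:**
- **Tilt on the gauge:** after release, both narrow nozzles leaned about 0.1 rad, under the 0.15 rad limit.
- **Outlet spigots:** on the two end outlets they look much thinner and darker than the 15 mm described. The nozzle still went fully down on the one I used.

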